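# Clamp a glass and fill it with hazelnuts by scoop

### The job

Slide the jaw of the glass holder shut so that it pushes the glass against the vee and its spring pad presses firmly on the glass, and leave it so while you fill. With the scoop, not with your fingers and without lifting the tray, move every hazelnut from the tray into the glass; only a nut that has fallen out of the tray may be picked up by hand. Then stand the scoop upright on the round trivet again and slide the jaw fully back open, leaving the glass standing on the holder and the things round about undisturbed.

Things in the scene. Friction and masses are not known exactly. Their poses are not given: they have to be found in the camera images.
- nut1: hazelnut in its shell, brown, 21 mm across and 21 mm high, 10 g; 5 to 8 of them are present. Origin at its centre
- nut2: hazelnut in its shell, brown, 21 mm across and 21 mm high, 10 g; 5 to 8 of them are present. Origin at its centre
- nut3: hazelnut in its shell, brown, 21 mm across and 21 mm high, 10 g; 5 to 8 of them are present. Origin at its centre
- nut4: hazelnut in its shell, brown, 21 mm across and 21 mm high, 10 g; 5 to 8 of them are present. Origin at its centre
- nut5: hazelnut in its shell, brown, 21 mm across and 21 mm high, 10 g; 5 to 8 of them are present. Origin at its centre
- nut6: hazelnut in its shell, brown, 21 mm across and 21 mm high, 10 g; 5 to 8 of them are present. Origin at its centre
- nut7: hazelnut in its shell, brown, 21 mm across and 21 mm high, 10 g; 5 to 8 of them are present. Origin at its centre
- nut8: hazelnut in its shell, brown, 21 mm across and 21 mm high, 10 g; 5 to 8 of them are present. Origin at its centre
- tray: loose narrow steel tray of 0.8 kg, 180 x 82 mm outside, long along its x axis, which points roughly to the robot's left; inside 174 x 76 mm, floor 4 mm thick, walls 3 mm thick, rim 32 mm above its underside. Origin at the centre of the underside, z up. The nuts start in the part towards its -x end
- scoop: steel scoop, 0.12 kg, standing upright on its flat floor. Origin on its underside, z up along the handle, open lip towards -x. Floor from x = -60 (lip) to +15 mm, 46 mm wide, 1.6 mm thick. Side walls 26 mm high (from x = -46 mm back) and a back wall at x = -8 to -5 mm, 30 mm high, enclose a bowl 52 x 43 mm that holds about four nuts
- scoop_grip (a point): where to grip the scoop's upright black handle, on its axis, 105 mm above the underside and 15 mm below the handle's top. The handle is 14 mm thick along the scoop's x and 22 mm wide along its y, and reaches down to the floor
- scoop_lip (a point): middle of the scoop's lip, on the underside
- trivet: round wooden trivet, 197 mm across, 12 mm high, fixed; origin at the centre of its underside. The scoop starts on it and must finish on it
- glass: clear drinking glass, 81 mm across the rim, tapering to 69 mm at the foot, 91 mm high, mouth about 64 mm wide inside, loose, 0.22 kg, standing on the holder. Origin at the centre of its underside, z up
- glass_mouth (a point): centre of the glass's mouth, at rim height (91 mm above its underside)
- holder: fixed wooden glass holder, a board 270 x 110 x 14 mm, long along its x axis; origin at the centre of its underside. At its +x end (far from the robot) stands a fixed vee, at its -x end (near the robot) the sliding jaw; the glass stands between them
- seat (a point): point on the board's upper face where the centre of the glass's foot stands when the glass is pushed right against the vee (45 mm from the holder's origin along its x)
- jaw (a joint): sliding jaw of the holder, m: 0 fully open, grows as the jaw slides along the holder's +x towards the vee, up to 0.090. It stays where it is left; friction about 8 N. With the glass against the vee the pad begins to press at about 0.067
- jaw_grip (a point): on the jaw's upright blue grip post, 20 x 20 mm, on its axis, 15 mm below its top (top 99 mm above the worktop); it moves with the jaw. The pad's face is 58 mm from the post's axis, towards the vee
- jaw_pad (a joint): spring travel of the jaw's black rubber pad, m: 0 when nothing presses on it, up to 0.014 when pressed right in; spring 500 N/m (7 N when right in). Sliding the glass presses it in a few mm; more when the glass meets the vee. Pressed in by more than 6 mm counts as firmly
- tin: bystander: tin 75 mm across, 58 mm high; origin at the centre of its underside
- lemon: bystander: lemon 71 x 53 x 51 mm; origin at the centre of its underside
- spice: bystander: spice jar 45 mm across, 106 mm high, red cap; origin at the centre of its underside

How it is judged:
On the way, in this order (a step that is already met when the one before it is completed fails the run):
1. the jaw is shut: glass against the vee (within 8 mm of its seat), spring pad pressed in by more than 6 mm (value of joint jaw_pad above 0.006 m and horizontal distance between glass and seat below 0.008 m and angle between glass's own z axis and vertical below 0.15 rad), for 0.3 s.
2. every nut is in the glass, which is still clamped (pad pressed in by more than 3 mm) (horizontal distance between each of nut1, nut2, nut3, nut4, nut5, nut6, nut7, nut8 and glass below 0.036 m and z of nut1 in the frame of glass between 0.005 and 0.095 m and z of nut2 in the frame of glass between 0.005 and 0.095 m and z of nut3 in the frame of glass between 0.005 and 0.095 m and z of nut4 in the frame of glass between 0.005 and 0.095 m and z of nut5 in the frame of glass between 0.005 and 0.095 m and z of nut6 in the frame of glass between 0.005 and 0.095 m and z of nut7 in the frame of glass between 0.005 and 0.095 m and z of nut8 in the frame of glass between 0.005 and 0.095 m and angle between glass's own z axis and vertical below 0.15 rad and height (world z) of glass below 0.025 m and value of joint jaw_pad above 0.003 m), for 0.3 s.
At the end, for the whole second after the job is handed in: every nut present lies in the glass, the glass stands upright on the holder's board, the jaw is open to within 12 mm of its stop, and the scoop stands upright and still on the trivet (its origin within 85 mm of the trivet's centre) (horizontal distance between each of nut1, nut2, nut3, nut4, nut5, nut6, nut7, nut8 and glass below 0.036 m and z of nut1 in the frame of glass between 0.005 and 0.095 m and z of nut2 in the frame of glass between 0.005 and 0.095 m and z of nut3 in the frame of glass between 0.005 and 0.095 m and z of nut4 in the frame of glass between 0.005 and 0.095 m and z of nut5 in the frame of glass between 0.005 and 0.095 m and z of nut6 in the frame of glass between 0.005 and 0.095 m and z of nut7 in the frame of glass between 0.005 and 0.095 m and z of nut8 in the frame of glass between 0.005 and 0.095 m and angle between each of glass, scoop's own z axis and vertical below 0.15 rad and height (world z) of glass below 0.025 m and value of joint jaw below 0.012 m and horizontal distance between scoop and trivet below 0.085 m and height (world z) of scoop between 0.006 and 0.02 m and linear speed of each of scoop, glass below 0.02 m/s); the robot touches nothing.
It fails at once if a nut is touched by the fingers in the tray ((contact force between the fingers and nut1 above 0.5 N and x of nut1 in the frame of tray between -0.088 and 0.088 m and z of nut1 in the frame of tray below 0.05 m and y of nut1 in the frame of tray between -0.04 and 0.04 m) or (contact force between the fingers and nut2 above 0.5 N and x of nut2 in the frame of tray between -0.088 and 0.088 m and z of nut2 in the frame of tray below 0.05 m and y of nut2 in the frame of tray between -0.04 and 0.04 m) or (contact force between the fingers and nut3 above 0.5 N and x of nut3 in the frame of tray between -0.088 and 0.088 m and z of nut3 in the frame of tray below 0.05 m and y of nut3 in the frame of tray between -0.04 and 0.04 m) or (contact force between the fingers and nut4 above 0.5 N and x of nut4 in the frame of tray between -0.088 and 0.088 m and z of nut4 in the frame of tray below 0.05 m and y of nut4 in the frame of tray between -0.04 and 0.04 m) or (contact force between the fingers and nut5 above 0.5 N and x of nut5 in the frame of tray between -0.088 and 0.088 m and z of nut5 in the frame of tray below 0.05 m and y of nut5 in the frame of tray between -0.04 and 0.04 m) or (contact force between the fingers and nut6 above 0.5 N and x of nut6 in the frame of tray between -0.088 and 0.088 m and z of nut6 in the frame of tray below 0.05 m and y of nut6 in the frame of tray between -0.04 and 0.04 m) or (contact force between the fingers and nut7 above 0.5 N and x of nut7 in the frame of tray between -0.088 and 0.088 m and z of nut7 in the frame of tray below 0.05 m and y of nut7 in the frame of tray between -0.04 and 0.04 m) or (contact force between the fingers and nut8 above 0.5 N and x of nut8 in the frame of tray between -0.088 and 0.088 m and z of nut8 in the frame of tray below 0.05 m and y of nut8 in the frame of tray between -0.04 and 0.04 m)).
It fails at once if the tray is lifted or tipped (height (world z) of tray above 0.03 m or angle between tray's own z axis and vertical above 0.3 rad).
It fails at once if the glass is knocked over (angle between glass's own z axis and vertical above 0.6 rad).
It fails at once if a bystander (tin, lemon, spice jar) is moved more than 3 cm (distance of any of tin, lemon, spice from where it was at the start of the episode above 0.03 m).
Of nut1, nut2, nut3, nut4, nut5, nut6, nut7, nut8 only 5 to 8 are there at a start; the rules pass over those that are not, and their reading is None.
At some moment in a run one of tray may be knocked a few centimetres aside while the robot is not near it.
It also fails if it takes over 210 s, if anything falls off the work surface, if the arm or the gripper's body presses on something with over 40 N, if the wrist force passes 120 N, or if a joint passes its speed limit or range.

### The arm

A 6-joint arm with a two-finger parallel gripper is mounted at the origin on a cart in front of the work surface, level with it; the furniture and walls round the work are solid. World frame = base frame: x ahead of the robot, y to its left, z up, the work surface at z = 0. Lengths are in m, angles in rad, forces in N, time in s.
With the tool pointing down it reaches from about 0.35 to 0.85 m from the base axis. Payload 8.1 kg.
Tool frame: the origin (TCP) lies at the centre of the arm's flange, where the gripper is bolted on; the fingertips stand 186 mm ahead of it and the grasp point (between the pads) lies 167 mm ahead of it; z points along the fingers, y is the line along which they close (so a half turn about z gives the same grasp; the last joint's range is limited). The gripper opens to 93 mm and grips with 3 to 60 N. Pads are 15 mm wide; open, the fingers measure 128 mm over their backs; the gripper's body (75 mm by 188 mm) begins 65 mm behind the grasp point.
Start: joints at [-1.258, 0.13, 1.488, -0, 1.523, -0.085], TCP at [0.232, -0.553, 0.405] pointing down, gripper open.
Joint ranges: [-2.96, 2.96], [-0.89, 2.26], [0.02, 2.5], [-1.34, 4.48], [0, 2.73], [-2.66, 2.66]. Speed limits (rad/s): [2.39, 2.39, 2.79, 3.14, 3.14, 3.14].

### API

Orientations are given as a rotation vector (axis times angle).
In Python, from plant import robot gives the robot as it stands.
- The arm moves only by the tool apply_moves, never from a script. Its argument "series" is a list of rows, each a list of 2 entries, a list of its own where there are three numbers: the shift along the tool's x, y, z in mm, then the turn, a rotation vector about the tool's x, y, z in rad. A call has 1 to 12 rows; each row shifts and turns the commanded pose from where the row before left it, along the tool's axes as they then stand; what a row does not reach is not made up. A row lasts 1/12 s, in which the tool goes at most 41.7 mm and 7.16 degrees, less where a joint would pass 70% of its speed; a pose out of reach is approached as far as the arm can. A call is refused whole if a number of a shift passes 41.7 or a number of a turn 0.125, either way. A call with a gripper value outside its range is refused whole. "claw" is the opening, from 0 (shut) to 1 (fully open), set as the call begins (left out, the last holds). The fingers move at their own pace and stop on an object; "newtons" is the grip in N (left out, the last holds). Time passes only in rows, so rows that do not move let the fingers close. It gives the time, the measured TCP pose, the force, the opening and the grip force at its end, in the units of the state.
- robot.read_state(): the state, without advancing time (a new reading comes with each control period).
- robot.read_camera(name): name is "scene" or "top" or "wrist"; returns (picture, depth): 420x560x3 uint8, blue, green, red; 420x560 float32, m along the optical axis (not along the pixel's ray), 0 where there is no reading.
- robot.calibration(name): a dict with "fx", "fy", "cx", "cy" (pixels), "extrinsics" (4x4, takes a point from world to camera coordinates). Camera axes: x right, y down, z forward; pixel columns grow to the right and rows downward; lengths in m; the calibration is good to about 2 mm. A picture is of the moment at which its call begins: read the wrist's pose just before it. calibration takes no time and is no camera call; for the wrist camera it gives the pose at the moment of the call.
- robot.close_job(): hands the job in; it is judged then, once.
The state is a dict: "t": time; "q": joint angles; "dq": joint speeds; "joint_torque": joint torques, N m; "tool_pos": TCP position; "orientation": TCP orientation; "force": force on the tool from outside, world axes, zero at the start; "wrist_torque": the same for the moment, N m; "opening": finger opening in m; "gripper_force": force on a finger pad.
Only numpy, scipy, OpenCV 4.12 (cv2) and the standard library are available. Lean on these libraries where they do the work, as an engineer would, in place of code of your own. Each camera call takes 0.05 s, during which the arm holds its last target. There are 200 camera calls.

## Working session

There is one attempt and no reset: what is moved stays moved. The work goes in short steps, Python scripts to look and compute and a tool call to move; the robot and the scene stay as the last step left them, time stands still between calls to the robot, and variables do not carry over. Pictures are saved under pics/ and viewed, at most 14 in all, crops included, and the job is handed in when it is done.

Besides the shell and the picture viewer there is one more tool, called by a JSON object that holds its "fn" and its "kwargs". apply_moves: Moves the arm, as the interface text tells. Its arguments: {"type":"object","properties":{"series":{"type":"array"},"claw":{"type":"number"},"newtons":{"type":"number"}},"required":["series"]}

```bash
ls; mkdir -p pics; cat > h.py <<'E'
import numpy as np, cv2
from scipy.spatial.transform import Rotation as R
from plant import robot
def cam(n):
    c=robot.calibration(n); p,d=robot.read_camera(n); return p,d,c
def pts(d,c):
    v,u=np.mgrid[:d.shape[0],:d.shape[1]]
    P=np.stack([(u-c['cx'])/c['fx']*d,(v-c['cy'])/c['fy']*d,d],-1)
    E=np.array(c['extrinsics']); return (P-E[:3,3])@E[:3,:3]
def ray(u,v,z,c):
    E=np.array(c['extrinsics']);Rm=E[:3,:3];o=-Rm.T@E[:3,3]
    r=Rm.T@np.array([(u-c['cx'])/c['fx'],(v-c['cy'])/c['fy'],1]); return o+r*(z-o[2])/r[2]
def proj(p,c):
    E=np.array(c['extrinsics']);q=E[:3,:3]@np.array(p)+E[:3,3]
    return q[0]/q[2]*c['fx']+c['cx'],q[1]/q[2]*c['fy']+c['cy']
E
python3 - <<'E'
from h import *
s=robot.read_state(); print(s)
for n in ['top','scene']:
    p,d,c=cam(n); cv2.imwrite(f'pics/{n}0.png',p); np.savez(f'{n}0.npz',p=p,d=d,E=c['extrinsics'],k=[c[x] for x in('fx','fy','cx','cy')]); print(n,c)
E
```

```text
pics
{'t': 0.0, 'q': array([-1.25841184e+00,  1.31157772e-01,  1.48927642e+00, -2.43955649e-05,
        1.52296361e+00, -8.53931771e-02]), 'dq': array([-0.00088977, -0.001205  ,  0.00104691, -0.00060049, -0.00016843,
        0.00222032]), 'joint_torque': array([-7.47406011e-05, -5.59848547e+01, -4.91748762e+01,  7.69043039e-02,
        3.53388721e-02, -1.41105807e-04]), 'tool_pos': array([ 0.23237359, -0.55293317,  0.40369072]), 'orientation': array([-3.07790572e+00, -6.20364477e-01,  3.58952345e-04]), 'force': array([-0.01677361, -0.69449255,  0.47895254]), 'wrist_torque': array([-0.01313178,  0.00597428, -0.0069468 ]), 'gripper_force': 0.0, 'opening': 0.09306162193142019}
top {'fx': 516.274256053162, 'fy': 516.274256053162, 'cx': 278.70588027029555, 'cy': 206.4282058229661, 'extrinsics': array([[-0.0027674 , -0.99995804,  0.00873325, -0.11205588],
       [-0.98438161,  0.00118679, -0.17604387,  0.59878994],
       [ 0.17602612, -0.00908404, -0.98434358,  1.02875137],
       [ 0.        ,  0.        ,  0.        ,  1.        ]])}
scene {'fx': 522.7613581007795, 'fy': 522.7613581007795, 'cx': 282.27935124697507, 'cy': 215.71217555128547, 'extrinsics': array([[ 0.55433479, -0.83227921,  0.00492432, -0.40973805],
       [-0.34430796, -0.23470287, -0.90904708,  0.27160116],
       [ 0.75773674,  0.50222094, -0.41666432,  0.99876647],
       [ 0.        ,  0.        ,  0.        ,  1.        ]])}
```

View pics/top0.png

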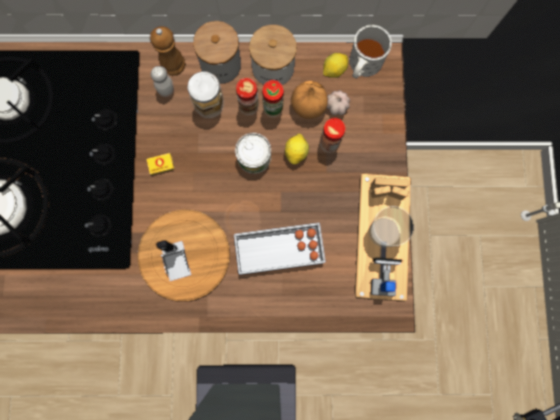

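View pics/scene0.png

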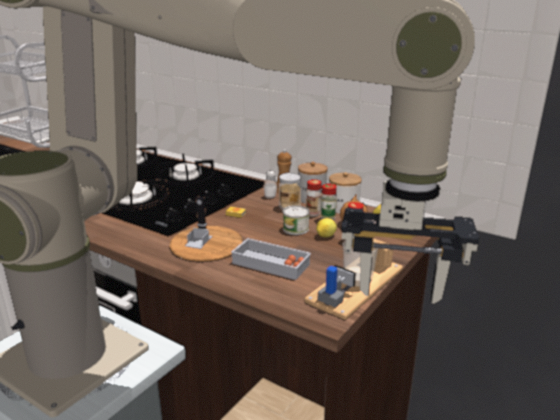

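The top view shows: trivet (184,255) with the scoop (handle 167,245; floor 177,262), tray (280,250) with about 6 nuts at its right end (306,245), holder (385,237) with blue post (389,287) and glass (388,232). Bystanders are the tin (253,155), lemon (297,150) and spice jar (333,135).

```bash
python3 - <<'E'
from h import *
Z=np.load('top0.npz');p,d=Z['p'],Z['d'];c=dict(zip(('fx','fy','cx','cy'),Z['k']));c['extrinsics']=Z['E']
W=pts(d,c);hsv=cv2.cvtColor(p,cv2.COLOR_BGR2HSV);H,S,V=hsv[...,0].astype(int),hsv[...,1].astype(int),hsv[...,2].astype(int)
uu,vv=np.meshgrid(np.arange(560),np.arange(420))
def rg(u0,u1,v0,v1): return (uu>=u0)&(uu<u1)&(vv>=v0)&(vv<v1)
E=Z['E'];print('cam',-E[:3,:3].T@E[:3,3])
def rect(m,z,name):
    n,l,st,_=cv2.connectedComponentsWithStats(m.astype(np.uint8)*255); k=1+np.argmax(st[1:,4]); m=l==k
    q=np.array([ray(u,v,z,c)[:2] for v,u in np.argwhere(m)],np.float32); r=cv2.minAreaRect(q*1000); print(name,m.sum(),np.round(q.mean(0),4),np.round(r[0],1),np.round(r[1],1),round(r[2],1))
blue=rg(360,415,170,305)&(H>95)&(H<130)&(S>150)
print('blue z',np.percentile(W[blue][:,2],[5,50,95]))
top=blue&(W[...,2]>.09); rect(top,.099,'posttop')
# tray rim by height
rim=rg(225,335,215,285)&(W[...,2]>.024)&(W[...,2]<.04)
print('rimpx',rim.sum()); q=W[rim][:,:2].astype(np.float32)*1000; r=cv2.minAreaRect(q); print('tray',r)
nuts=rg(290,330,222,270)&(S>110)&((H<15)|(H>170))&(V>60)
n,l,st,ce=cv2.connectedComponentsWithStats(nuts.astype(np.uint8))
for i in range(1,n):
    if st[i,4]>8: print('nut',st[i],np.round(ray(*ce[i],.0145,c)[:2],4), W[l==i][:,2].max())
hold=rg(345,420,165,310)&(abs(W[...,2]-.014)<.006)&(S>80); rect(hold,.014,'holder'); 
triv=rg(130,240,200,310)&(abs(W[...,2]-.012)<.005); print('triv'); q=W[triv]; 
tm=rg(130,235,200,305)&(H>8)&(H<20)&(S>140)&(V>140); rect(tm,.012,'trivet')
hb=rg(150,200,225,285)&(W[...,2]>.10); q=W[hb]; print('handle',hb.sum(),q.mean(0),q[:,2].max()); 
q=q.astype(np.float32); print(cv2.minAreaRect(q[:,:2]*1000))
fl=rg(150,200,235,285)&(V>100)&(S<60); rect(fl,.0136,'scoopfloor'); print(np.percentile(W[fl][:,2],[5,50,95]))
for nm,b in dict(tin=(230,275,130,178),lemon=(282,312,130,168),spice=(318,350,115,158)).items():
    m=rg(*b)&(W[...,2]>.03); q=W[m]; print(nm,q.min(0),q.max(0))
x=cv2.resize(p[165:310,130:430],None,fx=2.66,fy=2.66,interpolation=cv2.INTER_CUBIC);cv2.imwrite('pics/crop0.png',x)
E
```

```text
cam [ 0.40804059 -0.1034166   1.11903672]
blue z [0.06955133 0.09906867 0.10210426]
posttop 89 [ 0.4316 -0.3284] [ 431.  -328.2] [20.  17.4] 89.9
rimpx 675
tray ((513.564453125, -113.66368103027344), (85.24500274658203, 183.0875244140625), 7.50175142288208)
nut [308 229   8   8  53] [ 0.5487 -0.1833] 1.1190367179019587
nut [296 230   7   9  48] [ 0.5456 -0.1569] 0.027778228528056528
nut [291 233  39  37 263] [ 0.4966 -0.205 ] 1.1190367179019587
nut [309 241   8   8  48] [ 0.523  -0.1862] 0.026192258610716734
nut [298 242   7   8  43] [ 0.5204 -0.1614] 0.027160219756459318
nut [311 251   7   9  46] [ 0.4998 -0.1881] 0.027462932646141275
holder 3329 [ 0.528  -0.3285] [ 541.6 -338.1] [110.4 269.3] 85.6
triv
trivet 5446 [0.5024 0.0871] [501.7  92. ] [193.7 191.8] 45.2
handle 125 [0.50116797 0.09074102 0.22093755] 1.1190367179019587
((466.79241943359375, 8.033210754394531), (251.16256713867188, 20.216758728027344), 66.80559539794922)
scoopfloor 603 [0.483  0.1029] [488.7 107.7] [75.1 48.7] 16.5
[0.01034494 0.01435626 0.03837189]
tin [ 0.40804059 -0.1034166   0.0303493 ] [ 0.75859314 -0.02029089  1.11903672]
lemon [ 0.40804059 -0.17788311  0.03020874] [ 0.76438059 -0.1034166   1.11903672]
spice [ 0.40804059 -0.24775463  0.03020558] [ 0.80657996 -0.1034166   1.11903672]
```

View pics/crop0.png

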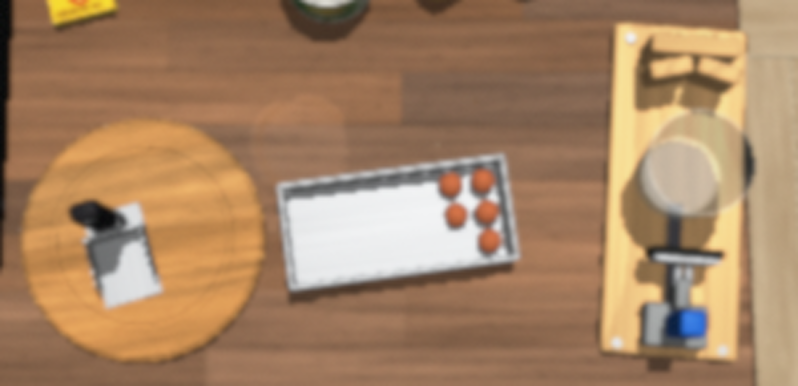

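The close-up shows 5 nuts at the tray's right end (crop 450–490, 180–240) and the blue post at (690,322). The scoop's lip points towards the robot. I start with the jaw.

{"fn": "apply_moves", "kwargs": {"series": [[[0, 0, 0], [0, 0, 0.1187]], [[0, 0, 0], [0, 0, 0.1187]], [[0, 0, 0], [0, 0, 0.1187]], [[0, 0, 0], [0, 0, 0.1187]], [[22.6, -29.9, 0], [0, 0, 0]], [[22.6, -29.9, 0], [0, 0, 0]], [[22.6, -29.9, 0], [0, 0, 0]], [[22.6, -29.9, 0], [0, 0, 0]], [[22.6, -29.9, 0], [0, 0, 0]], [[22.6, -29.9, 0], [0, 0, 0]], [[22.6, -29.9, 0], [0, 0, 0]], [[22.6, -29.9, 0], [0, 0, 0]]], "claw": 1, "newtons": 40}}

```text
t: 1.1
tool_pos: [0.4319, -0.3269, 0.4044]
orientation: [-3.139, 0.121, 0.001]
force: [-0.1, -0.9, -0.6]
opening: 0.0929
gripper_force: 0.0
```

```bash
cat >> h.py <<'E'
def go(p,head,grasp=True,pitch=0):
    """deltas from present pose to target: tool down, tool x heading deg; p = grasp point"""
    s=robot.read_state(); T=R.from_rotvec(s['orientation'])
    x=np.array([np.cos(np.radians(head)),np.sin(np.radians(head)),0]); z=np.array([0,0,-1.]); G=R.from_matrix(np.c_[x,np.cross(z,x),z])
    G=G*R.from_rotvec([np.radians(pitch),0,0])
    P=np.array(p,float)-(G.apply([0,0,.167]) if grasp else 0)
    d=P-s['tool_pos']
    print('t %.2f tcp %s op %.4f F %s gf %.1f'%(s['t'],np.round(s['tool_pos'],4),s['opening'],np.round(s['force'],1),s['gripper_force']))
    print('turn(tool now)',np.round((T.inv()*G).as_rotvec(),4),'shift mm in tool now',np.round(T.inv().apply(d)*1000,1),'in target axes',np.round(G.inv().apply(d)*1000,1))
E
python3 - <<'E'
from h import *
go([.4313,-.3283,.082],-4.4)
p,d,c=cam('top'); cv2.imwrite('pics/top1.png',p)
Z=np.load('top0.npz');d=Z['d'];c=dict(zip(('fx','fy','cx','cy'),Z['k']));c['extrinsics']=Z['E']
W=pts(d,c)
uu,vv=np.meshgrid(np.arange(560),np.arange(420))
m=(uu>150)&(uu<200)&(vv>225)&(vv<285)&(W[...,2]>.115)&(W[...,2]<.2)
q=W[m];print('handle top',m.sum(),np.round(np.median(q,0),4),np.round(q.min(0),4),np.round(q.max(0),4))
m=(uu>140)&(uu<215)&(vv>225)&(vv<290)&(W[...,2]>.03)&(W[...,2]<.05)
q=W[m];print('wall tops',m.sum(),np.round(q.mean(0),4),np.round(q.min(0),4),np.round(q.max(0),4))
hsv=cv2.cvtColor(Z['p'],cv2.COLOR_BGR2HSV)
fl=(uu>150)&(uu<200)&(vv>235)&(vv<285)&(hsv[...,2]>170)&(hsv[...,1]<60)&(abs(W[...,2]-.0136)<.012)
q=np.array([ray(u,v,.0136,c)[:2] for v,u in np.argwhere(fl)],np.float32)*1000; print(cv2.boxPoints(cv2.minAreaRect(q)))
E
```

```text
t 1.10 tcp [ 0.4319 -0.3269  0.4044] op 0.0929 F [-0.1 -0.9 -0.6] gf 0.0
turn(tool now) [-0.0003  0.0004 -0.0003] shift mm in tool now [ -0.4   1.5 155.4] in target axes [ -0.5   1.4 155.4]
handle top 94 [0.5115 0.1118 0.1305] [0.5037 0.1023 0.1152] [0.5198 0.1235 0.1362]
wall tops 105 [0.4956 0.1075 0.0379] [0.4614 0.0782 0.0303] [0.5172 0.1322 0.0467]
[[446.13583 119.19682]
 [459.56577  73.71916]
 [531.62036  94.99748]
 [518.1904  140.47514]]
```

{"fn": "apply_moves", "kwargs": {"series": [[[0, 1.4, 39], [0, 0, 0]], [[0, 0, 39], [0, 0, 0]], [[0, 0, 39], [0, 0, 0]], [[0, 0, 38], [0, 0, 0]], [[0, 0, 0], [0, 0, 0]]]}}

```text
t: 1.57
tool_pos: [0.4278, -0.3272, 0.2408]
orientation: [-3.13, 0.12, 0.017]
force: [-1.5, 1.5, -1.7]
opening: 0.0925
gripper_force: 0.0
```

{"fn": "apply_moves", "kwargs": {"series": [[[0, 0, 0], [0, 0, 0]], [[0, 0, 0], [0, 0, 0]], [[0, 0, 0], [0, 0, 0]], [[0, 0, 0], [0, 0, 0]], [[0, 0, 0], [0, 0, 0]], [[0, 0, 0], [0, 0, 0]]], "claw": 0, "newtons": 40}}

```text
t: 2.07
tool_pos: [0.4315, -0.3304, 0.2514]
orientation: [3.138, -0.121, 0.003]
force: [0.2, 0.4, -0.3]
opening: 0.0577
gripper_force: 0.0
```

```bash
python3 - <<'E'
from h import *
go([.4313,-.3283,.082],-4.4)
E
```

```text
t 2.07 tcp [ 0.4315 -0.3304  0.2514] op 0.0577 F [ 0.2  0.4 -0.3] gf 0.0
turn(tool now) [ 0.0016 -0.002  -0.0002] shift mm in tool now [-0.3 -2.1  2.4] in target axes [-0.3 -2.1  2.4]
```

{"fn": "apply_moves", "kwargs": {"series": [[[0, -2, 0], [0, 0, 0]], [[0, 0, 0], [0, 0, 0]], [[0, 0, 0], [0, 0, 0]], [[0, 0, 0], [0, 0, 0]], [[0, 0, 0], [0, 0, 0]], [[0, 0, 0], [0, 0, 0]], [[0, 0, 0], [0, 0, 0]], [[0, 0, 0], [0, 0, 0]]], "claw": 0}}

```text
t: 2.73
tool_pos: [0.4309, -0.3296, 0.2497]
orientation: [3.135, -0.122, 0.001]
force: [-0.8, -12.4, -6.0]
opening: 0.0197
gripper_force: 40.0
```

{"fn": "apply_moves", "kwargs": {"series": [[[6, 0, 0], [0, 0, 0]], [[6, 0, 0], [0, 0, 0]], [[6, 0, 0], [0, 0, 0]], [[6, 0, 0], [0, 0, 0]], [[6, 0, 0], [0, 0, 0]], [[6, 0, 0], [0, 0, 0]], [[6, 0, 0], [0, 0, 0]], [[6, 0, 0], [0, 0, 0]], [[6, 0, 0], [0, 0, 0]], [[0, 0, 0], [0, 0, 0]]]}}

```text
t: 3.57
tool_pos: [0.4842, -0.3338, 0.2496]
orientation: [3.136, -0.122, -0.005]
force: [-7.6, -8.4, 1.2]
opening: 0.0202
gripper_force: 40.0
```

```bash
python3 - <<'E'
from h import *
go([.4313,-.3283,.082],-4.4)
p,d,c=cam('scene'); print(proj((.55,-.34,.06),c)); u,v=map(int,proj((.53,-.335,.06),c)); cv2.imwrite('pics/s1.png',cv2.resize(p[v-75:v+75,u-90:u+90],None,fx=3.5,fy=3.5,interpolation=cv2.INTER_CUBIC))
E
```

```text
t 3.57 tcp [ 0.4842 -0.3338  0.2496] op 0.0202 F [-7.6 -8.4  1.2] gf 40.0
turn(tool now) [ 0.0029  0.0029 -0.001 ] shift mm in tool now [-53.1  -1.4   0.8] in target axes [-53.1  -1.4   0.6]
(np.float64(358.74417024135863), np.float64(261.7788026104483))
```

{"fn": "apply_moves", "kwargs": {"series": [[[5, 0, 0], [0, 0, 0]], [[5, 0, 0], [0, 0, 0]], [[4, 0, 0], [0, 0, 0]], [[0, 0, 0], [0, 0, 0]]]}}

```text
t: 3.95
tool_pos: [0.4978, -0.3349, 0.2497]
orientation: [3.137, -0.122, -0.005]
force: [-9.6, -8.3, 1.8]
opening: 0.0199
gripper_force: 40.0
```

{"fn": "apply_moves", "kwargs": {"series": [[[3, 0, 0], [0, 0, 0]], [[3, 0, 0], [0, 0, 0]], [[4, 0, 0], [0, 0, 0]], [[1, 0, 0], [0, 0, 0]], [[0, 0, 0], [0, 0, 0]], [[0, 0, 0], [0, 0, 0]]]}}

```text
t: 4.45
tool_pos: [0.5072, -0.3358, 0.2496]
orientation: [3.137, -0.123, -0.012]
force: [-21.7, -6.4, 9.9]
opening: 0.0199
gripper_force: 40.0
```

```bash
python3 - <<'E'
from h import *
go([.4313,-.3283,.082],-4.4)
p,d,c=cam('scene'); u,v=map(int,proj((.55,-.335,.06),c)); cv2.imwrite('pics/s2.png',cv2.resize(p[v-65:v+65,u-80:u+80],None,fx=4.5,fy=4.5,interpolation=cv2.INTER_CUBIC))
E
```

```text
t 4.45 tcp [ 0.5072 -0.3358  0.2496] op 0.0199 F [-21.7  -6.4   9.9] gf 40.0
turn(tool now) [ 0.002   0.0074 -0.0016] shift mm in tool now [-76.2  -1.5   1.2] in target axes [-76.2  -1.6   0.6]
```

View pics/s2.png

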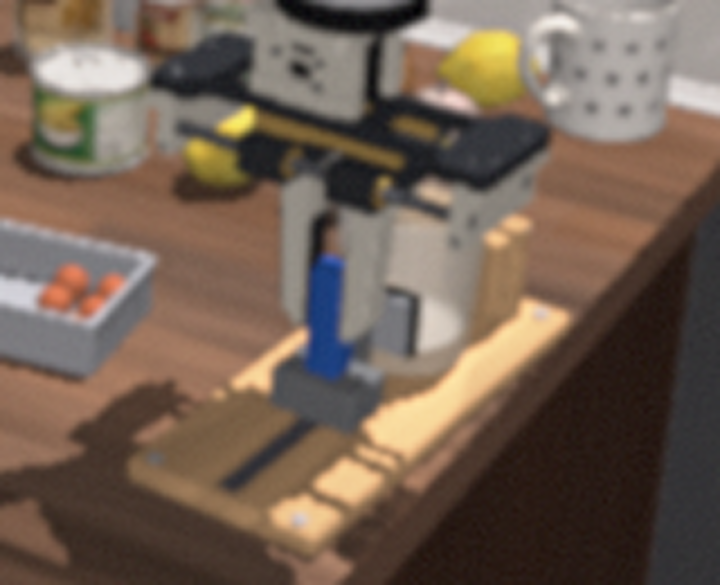

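The picture shows the pad's plate against the glass and the glass up against the vee (crop about 400–510, 220–340). The force rise confirms it is pressed in. Release and go to the scoop.

{"fn": "apply_moves", "kwargs": {"series": [[[0, 0, 0], [0, 0, 0]], [[0, 0, 0], [0, 0, 0]], [[0, 0, 0], [0, 0, 0]], [[0, 0, 0], [0, 0, 0]], [[0, 0, -10], [0, 0, 0]], [[0, 0, -20], [0, 0, 0]], [[0, 0, -35], [0, 0, 0]], [[0, 0, -35], [0, 0, 0]], [[0, 0, -35], [0, 0, 0]], [[0, 0, -30], [0, 0, 0]]], "claw": 1}}

```text
t: 5.33
tool_pos: [0.5101, -0.3337, 0.4184]
orientation: [3.138, -0.12, 0.003]
force: [-0.4, 0.1, 0.7]
opening: 0.0818
gripper_force: 0.0
```

{"fn": "apply_moves", "kwargs": {"series": [[[0, 0, 0], [0, 0, -0.121]], [[0, 0, 0], [0, 0, -0.121]], [[0, 0, 0], [0, 0, -0.121]], [[0, 0, 0], [0, 0, -0.121]], [[0, 0, 0], [0, 0, -0.121]], [[0, 0, 0], [0, 0, -0.121]], [[0, 0, 0], [0, 0, -0.121]], [[0, 0, 0], [0, 0, -0.121]], [[0, 0, 0], [0, 0, -0.121]], [[0, 0, 0], [0, 0, -0.121]], [[0, 0, 0], [0, 0, -0.121]], [[0, 0, 0], [0, 0, -0.121]]]}}

```text
t: 6.33
tool_pos: [0.5101, -0.3338, 0.4156]
orientation: [2.421, 2.001, 0.0]
force: [-0.6, -0.8, 0.0]
opening: 0.0931
gripper_force: 0.0
```

{"fn": "apply_moves", "kwargs": {"series": [[[0, 0, 0], [0, 0, -0.121]], [[0, 0, 0], [0, 0, -0.121]], [[0, 0, 0], [0, 0, -0.121]], [[0, 0, 0], [0, 0, -0.119]], [[0, 0, 0], [0, 0, 0]]]}}

```text
t: 6.75
tool_pos: [0.5101, -0.3338, 0.4156]
orientation: [1.874, 2.521, 0.0]
force: [0.3, 0.9, 0.7]
opening: 0.0925
gripper_force: 0.0
```

```bash
python3 - <<'E'
from h import *
go([.511,.1127,.2],106.4)
E
```

```text
t 6.75 tcp [ 0.5101 -0.3338  0.4156] op 0.0925 F [0.3 0.9 0.7] gf 0.0
turn(tool now) [0.0005 0.0005 0.0062] shift mm in tool now [427.3 129.6  48.4] in target axes [428.1 127.   48.6]
```

{"fn": "apply_moves", "kwargs": {"series": [[[36, 11, 0], [0, 0, 0.006]], [[36, 11, 0], [0, 0, 0]], [[36, 11, 0], [0, 0, 0]], [[36, 11, 0], [0, 0, 0]], [[36, 11, 0], [0, 0, 0]], [[36, 11, 0], [0, 0, 0]], [[36, 11, 0], [0, 0, 0]], [[36, 11, 0], [0, 0, 0]], [[36, 11, 0], [0, 0, 0]], [[36, 11, 0], [0, 0, 0]], [[36, 11, 0], [0, 0, 0]], [[32, 6, 0], [0, 0, 0]]]}}

```text
t: 7.75
tool_pos: [0.5131, 0.1149, 0.4156]
orientation: [1.894, 2.506, 0.002]
force: [0.0, -0.3, 0.3]
opening: 0.0933
gripper_force: 0.0
```

{"fn": "apply_moves", "kwargs": {"series": [[[0, 0, 0], [0, 0, 0]], [[0, 0, 0], [0, 0, 0]]]}}

```text
t: 7.92
tool_pos: [0.5131, 0.1141, 0.4153]
orientation: [1.889, 2.51, 0.001]
force: [-0.4, -1.1, -0.1]
opening: 0.0928
gripper_force: 0.0
```

```bash
cat >> h.py <<'E'
def tray(p,d,c,save=None):
    W=pts(d,c); hsv=cv2.cvtColor(p,cv2.COLOR_BGR2HSV).astype(int)
    m=(W[...,2]>.024)&(W[...,2]<.04)&(W[...,0]>.38)&(W[...,0]<.66)&(W[...,1]>-.26)&(W[...,1]<.0)
    m&=hsv[...,1]<90
    m=cv2.morphologyEx(m.astype(np.uint8),cv2.MORPH_CLOSE,np.ones((5,5)))
    n,l,st,_=cv2.connectedComponentsWithStats(m); k=1+np.argmax(st[1:,4]); q=W[(l==k)&(W[...,2]<.04)&(W[...,2]>.024)][:,:2].astype(np.float32)*1000
    (cx,cy),(w,h),a=cv2.minAreaRect(q); 
    if w>h: a-=90
    a+=90; a=a if a>0 else a+180
    print('tray c',round(cx,1),round(cy,1),'size',round(w),round(h),'x-heading',round(a,1))
    ux=np.array([np.cos(np.radians(a)),np.sin(np.radians(a))]); uy=np.array([-ux[1],ux[0]])
    nm=(hsv[...,1]>110)&((hsv[...,0]<15)|(hsv[...,0]>170))&(hsv[...,2]>60)&(W[...,2]>.006)&(W[...,2]<.06)&(W[...,0]>.35)&(W[...,0]<.7)&(W[...,1]>-.27)&(W[...,1]<.04)
    nm=cv2.erode(nm.astype(np.uint8),np.ones((2,2))); n,l,st,ce=cv2.connectedComponentsWithStats(nm)
    for i in range(1,n):
        if st[i,4]>8:
            r=ray(ce[i][0]+.5,ce[i][1]+.5,.0155,c)[:2]*1000; e=r-[cx,cy]; print('  nut area',st[i,4],'world',np.round(r,1),'tray xy',np.round([e@ux,e@uy],1))
    return np.array([cx,cy]),a
E
python3 - <<'E'
from h import *
go([.511,.1127,.2],106.4)
p,d,c=cam('top'); cv2.imwrite('pics/top2.png',p); tray(p,d,c)
np.savez('top2.npz',p=p,d=d)
hsv=cv2.cvtColor(p,cv2.COLOR_BGR2HSV); W=pts(d,c)
b=(hsv[...,0]>95)&(hsv[...,0]<130)&(hsv[...,1]>150)&(W[...,2]>.09)&(W[...,2]<.11)
q=np.array([ray(u,v,.099,c)[:2] for v,u in np.argwhere(b)]); print('post',q.mean(0), b.sum())
w,dw,cw=cam('wrist'); cv2.imwrite('pics/w2.png',w); print(proj([.511,.1127,.132],cw), proj([.4529,.0965,.0136],cw))
u,v=map(int,proj((.53,-.335,.03),c)); A=cv2.resize(p[v-75:v+75,u-60:u+60],None,fx=3.2,fy=3.2,interpolation=cv2.INTER_CUBIC)
B=cv2.resize(w,None,fx=.74,fy=.74); o=np.zeros((480,800,3),np.uint8); o[:480,:384]=A; o[:310,385:799]=B[:310,:414]; cv2.imwrite('pics/m2.png',o)
E
```

```text
t 7.92 tcp [0.5131 0.1141 0.4153] op 0.0928 F [-0.4 -1.1 -0.1] gf 0.0
turn(tool now) [ 0.0005  0.0001 -0.0057] shift mm in tool now [-0.8 -2.4 48.3] in target axes [-0.8 -2.4 48.3]
tray c 513.5 -113.5 size 85 183 x-heading 97.6
  nut area 33 world [ 543.4 -158.9] tray xy [-49.  -23.6]
  nut area 38 world [ 546.4 -185.3] tray xy [-75.5 -23.1]
  nut area 27 world [ 518.1 -163.9] tray xy [-50.5   2.1]
  nut area 33 world [ 520.8 -188.4] tray xy [-75.2   2.7]
  nut area 31 world [ 497.5 -190. ] tray xy [-73.7  26. ]
post [ 0.50506825 -0.3337027 ] 88
(np.float64(269.74609712500086), np.float64(202.34357046553689)) (np.float64(216.9499948142632), np.float64(172.34981701130135))
```

View pics/m2.png

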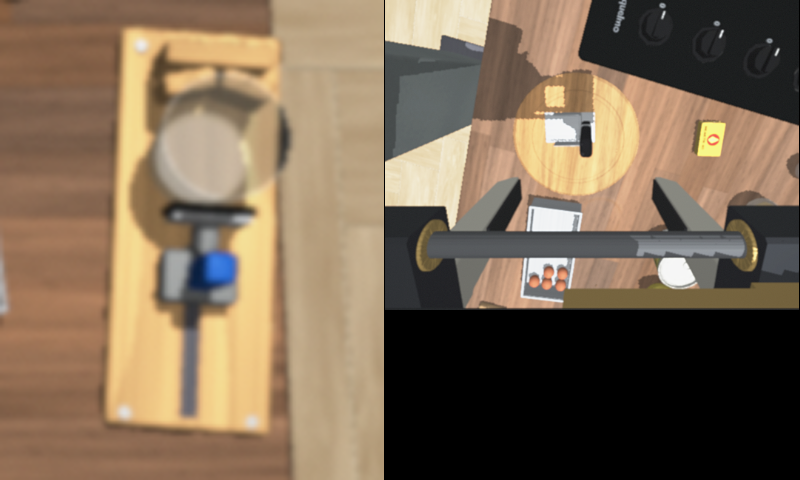

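The left panel shows the jaw shut, with the pad on the glass and the glass in the vee. The right panel (wrist camera) shows the scoop handle at about (588,135), ahead of the fingers. I compare the pad-to-post distance before and after.

```bash
python3 - <<'E'
from h import *
Z=np.load('top0.npz');c=dict(zip(('fx','fy','cx','cy'),Z['k']));c['extrinsics']=Z['E']
uu,vv=np.meshgrid(np.arange(560),np.arange(420))
ax=np.array([np.cos(np.radians(-4.4)),np.sin(np.radians(-4.4))]); ay=np.array([-ax[1],ax[0]])
for f,post in (('top0.npz',(.4313,-.3283)),('top2.npz',(.5051,-.3337))):
    D=np.load(f); p=D['p']; W=pts(D['d'],c); hsv=cv2.cvtColor(p,cv2.COLOR_BGR2HSV).astype(int)
    # dark pixels cast onto plane z=.06 
    m=(uu>360)&(uu<415)&(vv>180)&(vv<300)
    A=(W[...,:2]-post)@ax*1000; B=(W[...,:2]-post)@ay*1000
    k=m&(A>25)&(A<75)&(abs(B)<28)&(W[...,2]>.03)&(W[...,2]<.09)&(hsv[...,2]<75)
    print(f,k.sum(),'A',np.percentile(A[k],[5,25,50,75,95]).round(1),'z',np.percentile(W[k][:,2],[5,50,95]).round(4))
    g=m&(A>15)&(A<75)&(abs(B)<8)
    for v in range(180,300):
        r=g[v]
        if r.any(): print(v,A[v][r].mean().round(1),(1000*W[v][r][:,2].mean()).round(0),hsv[v][r][:,2].mean().round(0),end=' | ')
    print()
E
```

```text
top0.npz 49 A [27.5 54.  54.6 56.  57. ] z [0.0346 0.072  0.0754]
252 74.7 15.0 103.0 | 253 72.9 14.0 89.0 | 254 70.7 14.0 88.0 | 255 68.5 16.0 79.0 | 256 66.3 16.0 80.0 | 257 64.3 15.0 61.0 | 258 57.7 72.0 78.0 | 259 55.6 73.0 57.0 | 260 53.5 74.0 88.0 | 261 51.6 72.0 151.0 | 262 49.6 72.0 184.0 | 263 47.9 66.0 153.0 | 264 47.7 39.0 111.0 | 265 45.5 39.0 114.0 | 266 43.5 39.0 129.0 | 267 41.4 38.0 134.0 | 268 39.4 38.0 132.0 | 269 37.3 39.0 128.0 | 270 35.0 41.0 121.0 | 271 32.7 45.0 124.0 | 272 30.7 45.0 125.0 | 273 28.6 44.0 122.0 | 274 26.6 41.0 132.0 | 275 24.5 43.0 122.0 | 276 22.5 42.0 131.0 | 277 20.4 44.0 121.0 | 278 18.3 44.0 123.0 | 279 15.9 54.0 116.0 | 
top2.npz 80 A [32.  38.8 40.3 42.  43.7] z [0.0509 0.0722 0.0759]
217 74.5 28.0 194.0 | 218 73.2 26.0 196.0 | 219 70.7 28.0 197.0 | 220 68.6 27.0 197.0 | 221 66.6 26.0 198.0 | 222 64.4 27.0 200.0 | 223 62.4 27.0 201.0 | 224 59.8 30.0 203.0 | 225 57.8 30.0 200.0 | 226 43.9 108.0 193.0 | 227 43.3 100.0 157.0 | 228 44.4 78.0 114.0 | 229 42.9 73.0 62.0 | 230 40.8 73.0 38.0 | 231 38.8 73.0 62.0 | 232 36.8 72.0 87.0 | 233 34.9 71.0 89.0 | 234 34.3 59.0 77.0 | 235 34.2 43.0 87.0 | 236 31.9 44.0 101.0 | 237 29.7 45.0 117.0 | 238 27.7 44.0 123.0 | 239 25.5 44.0 128.0 | 240 23.5 44.0 123.0 | 241 21.1 46.0 119.0 | 242 19.1 45.0 110.0 | 243 16.1 54.0 114.0 | 244 15.4 38.0 126.0 |
```

The pad is pressed in about 14 mm, so it is fully compressed. Now I grasp the scoop.

{"fn": "apply_moves", "kwargs": {"series": [[[-0.8, -2.4, 30], [0, 0, 0]], [[0, 0, 30], [0, 0, 0]], [[0, 0, 25], [0, 0, 0]], [[0, 0, 20], [0, 0, 0]], [[0, 0, 13], [0, 0, 0]], [[0, 0, 8], [0, 0, 0]], [[0, 0, 5], [0, 0, 0]], [[0, 0, 0], [0, 0, 0]], [[0, 0, 0], [0, 0, 0]]], "claw": 0.4, "newtons": 50}}

```text
t: 8.77
tool_pos: [0.5118, 0.1107, 0.2848]
orientation: [1.89, 2.508, 0.001]
force: [0.8, 0.0, 0.1]
opening: 0.0392
gripper_force: 0.0
```

{"fn": "apply_moves", "kwargs": {"series": [[[0, 0, 0], [0, 0, 0]], [[0, 0, 0], [0, 0, 0]], [[0, 0, 0], [0, 0, 0]], [[0, 0, 0], [0, 0, 0]], [[0, 0, 0], [0, 0, 0]], [[0, 0, 0], [0, 0, 0]], [[0, 0, 0], [0, 0, 0]], [[0, 0, 0], [0, 0, 0]]], "claw": 0}}

```text
t: 9.43
tool_pos: [0.5114, 0.111, 0.284]
orientation: [1.889, 2.51, 0.001]
force: [-0.5, 0.0, 1.5]
opening: 0.0136
gripper_force: 50.0
```

```bash
python3 - <<'E'
from h import *
go([.511,.1127,.117],106.4)
E
```

```text
t 9.43 tcp [0.5114 0.111  0.284 ] op 0.0136 F [-0.5  0.   1.5] gf 50.0
turn(tool now) [ 0.0004  0.     -0.006 ] shift mm in tool now [ 1.7  0.1 -0. ] in target axes [ 1.7  0.1 -0. ]
```

```bash
cat >> h.py <<'E'
def sc(pt,p,head,pitch=0,N=10,z0=.272):
    """scoop in hand: bring point pt ('lip','org' or scoop xyz) to world p, scoop x heading (deg), pitch deg (+ lip up). Prints N interpolated rows."""
    s=robot.read_state(); T=R.from_rotvec(s['orientation']); o=s['tool_pos']
    y=np.array([np.cos(np.radians(head)),np.sin(np.radians(head)),0]); z=np.array([0,0,-1.]); G=R.from_matrix(np.c_[np.cross(y,z),y,z])*R.from_rotvec([np.radians(pitch),0,0])
    k={'lip':(-.06,0,0),'org':(0,0,0)}.get(pt,pt); t=np.array([k[1],k[0],z0-k[2]])
    P=np.array(p,float)-G.apply(t); w=(T.inv()*G).as_rotvec()
    if abs(w[2])>1e-9 and np.linalg.norm(w)>3.1: print('large turn')
    now=o+T.apply(t)
    print('t %.2f tcp %s op %.4f F %s | pt now %s tilt %.1f'%(s['t'],np.round(o,4),s['opening'],np.round(s['force'],1),np.round(now,4),np.degrees(np.arccos(-T.as_matrix()[2,2]))))
    # interpolate the scoop point linearly
    a=T;pa=o;rows=[]
    for i in range(1,N+1):
        b=T*R.from_rotvec(w*i/N); pb=now+(np.array(p)-now)*i/N-b.apply(t)
        rows.append((a.inv().apply(pb-pa)*1000,(a.inv()*b).as_rotvec())); a,pa=b,pb
    for i in sorted({0,N//2,N-1}): print(' row',i+1,np.round(rows[i][0],1),np.round(rows[i][1],4))
    return rows
def tp(c,a,x,y,z):
    a=np.radians(a); return [(c[0]+x*np.cos(a)-y*np.sin(a))/1000,(c[1]+x*np.sin(a)+y*np.cos(a))/1000,z]
E
python3 - <<'E'
from h import *
sc('org',[.511,.1127,.09],97.6,0,12)
print(tp((513.5,-113.5),97.6,30,6,.06))
E
```

```text
t 9.43 tcp [0.5114 0.111  0.284 ] op 0.0136 F [-0.5  0.   1.5] | pt now [0.5115 0.1111 0.012 ] tilt 0.0
 row 1 [ 0.1  0.  -6.5] [ 0.      0.     -0.1186]
 row 7 [ 0.1  0.1 -6.5] [ 0.      0.     -0.1186]
 row 12 [ 0.   0.1 -6.5] [ 0.      0.     -0.1186]
[np.float64(0.503585015050777), np.float64(-0.08455707213399649), 0.06]
```

{"fn": "apply_moves", "kwargs": {"series": [[[0, 0, -5], [0, 0, 0]], [[0, 0, -20], [0, 0, 0]], [[0, 0, -30], [0, 0, 0]], [[0, 0, -25], [0, 0, 0]], [[0, 0, 0], [0, 0, 0]]]}}

```text
t: 9.85
tool_pos: [0.5127, 0.1111, 0.3699]
orientation: [1.886, 2.505, 0.009]
force: [1.8, 0.5, 0.7]
opening: 0.0135
gripper_force: 50.0
```

{"fn": "apply_moves", "kwargs": {"series": [[[0, 0, 0], [0, 0, -0.1176]], [[0, 0, 0], [0, 0, -0.1176]], [[0, 0, 0], [0, 0, -0.1176]], [[0, 0, 0], [0, 0, -0.1176]], [[0, 0, 0], [0, 0, -0.1176]], [[0, 0, 0], [0, 0, -0.1176]], [[0, 0, 0], [0, 0, -0.1176]], [[0, 0, 0], [0, 0, -0.1176]], [[0, 0, 0], [0, 0, -0.1176]], [[0, 0, 0], [0, 0, -0.1176]], [[0, 0, 0], [0, 0, -0.1176]], [[0, 0, 0], [0, 0, -0.1176]]]}}

```text
t: 10.85
tool_pos: [0.511, 0.1109, 0.3628]
orientation: [0.198, -3.134, 0.0]
force: [-0.4, -0.7, -1.1]
opening: 0.0139
gripper_force: 50.0
```

```bash
python3 - <<'E'
from h import *
p,d,c=cam('top'); C,a=tray(p,d,c)
r=sc('org',tp(C,a,30,6,.085),a,0,8)
E
```

```text
tray c 513.5 -113.5 size 85 183 x-heading 97.5
  nut area 34 world [ 543.6 -158.9] tray xy [-49.  -23.9]
  nut area 37 world [ 546.3 -185.4] tray xy [-75.6 -23.2]
  nut area 29 world [ 518.2 -163.5] tray xy [-50.1   1.9]
  nut area 33 world [ 520.8 -188.4] tray xy [-75.2   2.5]
  nut area 29 world [ 498. -190.] tray xy [-73.8  25.4]
t 10.90 tcp [0.511  0.1109 0.3628] op 0.0136 F [ 0.1 -0.4 -1.2] | pt now [0.5106 0.1108 0.0908] tilt 0.1
 row 1 [  4.2 -24.1   0.7] [-0.     -0.0002  0.0005]
 row 5 [  4.2 -24.1   0.7] [-0.     -0.0002  0.0005]
 row 8 [  4.1 -24.1   0.7] [-0.     -0.0002  0.0005]
```

{"fn": "apply_moves", "kwargs": {"series": [[[4.2, -24.1, 0], [0, 0, 0]], [[4.2, -24.1, 0], [0, 0, 0]], [[4.2, -24.1, 0], [0, 0, 0]], [[4.2, -24.1, 0], [0, 0, 0]], [[4.2, -24.1, 0], [0, 0, 0]], [[4.2, -24.1, 0], [0, 0, 0]], [[4.2, -24.1, 0], [0, 0, 0]], [[4.1, -24.1, 0], [0, 0, 0]], [[0, 0, 0], [0, 0, 0]], [[0, 0, 0], [0, 0, 0]]]}}

```text
t: 11.73
tool_pos: [0.5009, -0.0855, 0.3631]
orientation: [0.182, -3.135, -0.001]
force: [0.2, 0.5, -1.5]
opening: 0.0137
gripper_force: 50.0
```

{"fn": "apply_moves", "kwargs": {"series": [[[0, 0, 15], [0, 0, 0]], [[0, 0, 20], [0, 0, 0]], [[0, 0, 18], [0, 0, 0]], [[0, 0, 12], [0, 0, 0]], [[0, 0, 8], [0, 0, 0]], [[0, 0, 4], [0, 0, 0]], [[0, 0, 0], [0, 0, 0]], [[0, 0, 0], [0, 0, 0]]]}}

```text
t: 12.4
tool_pos: [0.5015, -0.0843, 0.2873]
orientation: [-0.189, 3.135, -0.0]
force: [0.3, -1.0, -1.9]
opening: 0.0138
gripper_force: 50.0
```

```bash
python3 - <<'E'
from h import *
p,d,c=cam('top'); 
C,a=np.array([513.5,-113.5]),97.5
r=sc('lip',tp(C,a,-30,13.3,.0045),a,-2,4)
u,v=map(int,proj((.51,-.11,.03),c)); A=cv2.resize(p[v-50:v+50,u-65:u+65],None,fx=6,fy=6,interpolation=cv2.INTER_CUBIC); cv2.imwrite('pics/m3.png',A)
E
```

```text
t 12.45 tcp [ 0.5017 -0.0844  0.2877] op 0.0138 F [ 0.4 -0.4 -1.2] | pt now [ 0.5093 -0.1441  0.0158] tilt 0.1
 row 1 [ 1.3 -2.5  2.3] [-0.0088  0.0004 -0.0026]
 row 3 [ 1.3 -2.5  2.3] [-0.0088  0.0004 -0.0026]
 row 4 [ 1.3 -2.5  2.3] [-0.0088  0.0004 -0.0026]
```

View pics/m3.png

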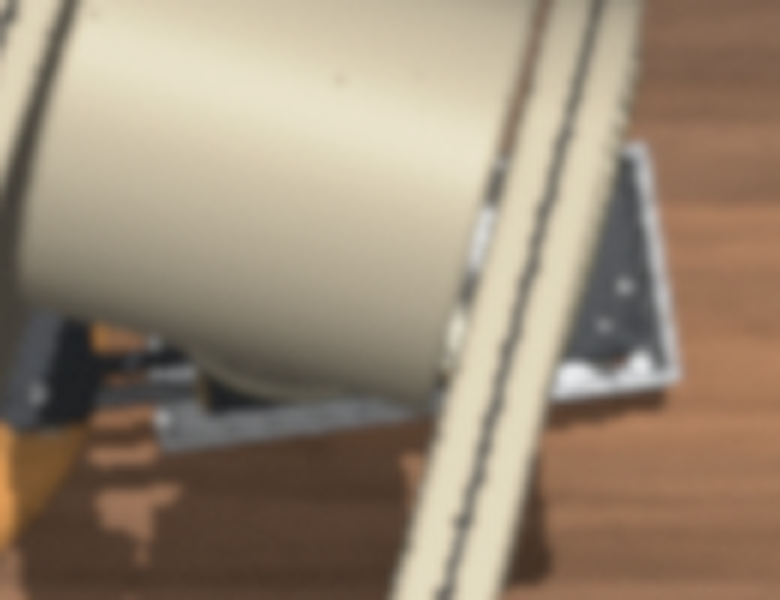

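The forearm hides the tray in this top view: only its right end (600–670, 150–390) shows, with dim nuts. I rely on the measured numbers.

{"fn": "apply_moves", "kwargs": {"series": [[[1.3, -2.5, 2.3], [-0.0088, 0, -0.0026]], [[1.3, -2.5, 2.3], [-0.0088, 0, -0.0026]], [[1.3, -2.5, 2.3], [-0.0088, 0, -0.0026]], [[1.3, -2.5, 2.3], [-0.0088, 0, -0.0026]], [[0, 0, 0], [0, 0, 0]], [[0, 0, 0], [0, 0, 0]]]}}

```text
t: 12.95
tool_pos: [0.4977, -0.0954, 0.2783]
orientation: [0.205, -3.134, -0.055]
force: [0.5, 1.1, 4.9]
opening: 0.0141
gripper_force: 50.0
```

```bash
python3 - <<'E'
from h import *
C,a=np.array([513.5,-113.5]),97.5
w,dw,cw=cam('wrist'); cv2.imwrite('pics/w3.png',w)
r=sc('lip',tp(C,a,-84,13.3,.0040),a,-2,12)
E
```

```text
t 13.00 tcp [ 0.4978 -0.0953  0.2783] op 0.0139 F [0.5 1.5 5.5] | pt now [ 0.5049 -0.1453  0.0044] tilt 2.0
 row 1 [ 0.  -4.5 -0.1] [ 0.      0.0002 -0.    ]
 row 7 [ 0.  -4.5 -0.1] [ 0.      0.0002 -0.    ]
 row 12 [ 0.  -4.5 -0.1] [ 0.      0.0002 -0.    ]
```

View pics/w3.png

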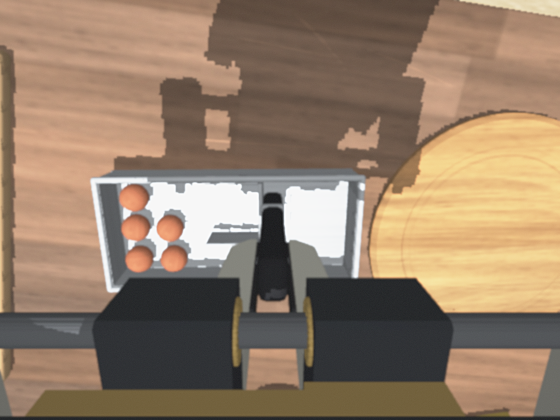

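The wrist view shows the tray clearly, with the scoop bowl (about 210–280, 190–240) and the 5 nuts at its left (120–185, 195–260). Push on.

{"fn": "apply_moves", "kwargs": {"series": [[[0, -4.5, -0.5], [0, 0, 0]], [[0, -4.5, 0], [0, 0, 0]], [[0, -4.5, 0], [0, 0, 0]], [[0, -4.5, 0], [0, 0, 0]], [[0, -4.5, 0], [0, 0, 0]], [[0, -4.5, 0], [0, 0, 0]], [[0, -4.5, 0], [0, 0, 0]], [[0, -4.5, 0], [0, 0, 0]], [[0, -4.5, 0], [0, 0, 0]], [[0, -4.5, 0], [0, 0, 0]], [[0, -4.5, 0], [0, 0, 0]], [[0, -4.5, 0], [0, 0, 0]]]}}

```text
t: 14.0
tool_pos: [0.5054, -0.1487, 0.2782]
orientation: [-0.206, 3.133, 0.055]
force: [-1.4, 6.4, 15.7]
opening: 0.0137
gripper_force: 50.0
```

```bash
python3 - <<'E'
from h import *
C,a=np.array([513.5,-113.5]),97.5
w,dw,cw=cam('wrist'); cv2.imwrite('pics/w4.png',w[120:330,60:400])
r=sc('lip',tp(C,a,-86,13.3,.0045),a,-2,12)
E
```

```text
t 14.05 tcp [ 0.5054 -0.1493  0.2782] op 0.0135 F [-1.1  4.3 12.6] | pt now [ 0.513  -0.1993  0.0043] tilt 2.0
 row 1 [ 0.1 -0.1 -0. ] [-0.      0.0003  0.    ]
 row 7 [ 0.1 -0.1 -0. ] [-0.      0.0003  0.    ]
 row 12 [ 0.1 -0.1 -0. ] [-0.      0.0003  0.    ]
```

View pics/w4.png

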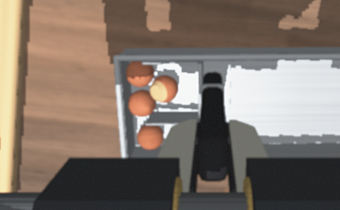

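The wrist crop shows two nuts on the lip by the end wall (140,72 and 141,103) and one behind them (164,90). One nut of the other row shows at (150,137). Tilt the lip up along the wall to roll them back.

```bash
python3 - <<'E'
from h import *
C,a=np.array([513.5,-113.5]),97.5
r=sc('lip',tp(C,a,-85,13.3,.0325),a,20,6)
for q in r: print(np.round(q[0],1),np.round(q[1],3))
E
```

```text
t 14.05 tcp [ 0.5054 -0.1493  0.2782] op 0.0135 F [-1.1  4.3 12.6] | pt now [ 0.513  -0.1993  0.0043] tilt 2.0
 row 1 [ 0.1 17.4 -0.3] [ 0.0639  0.0006 -0.0001]
 row 4 [ 0.1 16.5 -0.3] [ 0.0639  0.0006 -0.0001]
 row 6 [ 0.1 15.9 -0.1] [ 0.0639  0.0006 -0.0001]
[ 0.1 17.4 -0.3] [ 0.064  0.001 -0.   ]
[ 0.1 17.1 -0.3] [ 0.064  0.001 -0.   ]
[ 0.1 16.8 -0.3] [ 0.064  0.001 -0.   ]
[ 0.1 16.5 -0.3] [ 0.064  0.001 -0.   ]
[ 0.1 16.2 -0.2] [ 0.064  0.001 -0.   ]
[ 0.1 15.9 -0.1] [ 0.064  0.001 -0.   ]
```

{"fn": "apply_moves", "kwargs": {"series": [[[0, 17.4, -0.6], [0.064, 0, 0]], [[0, 17.1, -0.3], [0.064, 0, 0]], [[0, 16.8, -0.3], [0.064, 0, 0]], [[0, 16.5, -0.3], [0.064, 0, 0]], [[0, 16.2, -0.2], [0.064, 0, 0]], [[0, 15.9, -0.1], [0.064, 0, 0]], [[0, 0, 0], [0, 0, 0]], [[0, 0, 0], [0, 0, 0]]]}}

```text
t: 14.72
tool_pos: [0.4912, -0.0498, 0.265]
orientation: [-0.206, 3.066, -0.538]
force: [1.4, -0.4, -2.3]
opening: 0.014
gripper_force: 50.0
```

```bash
python3 - <<'E'
from h import *
C,a=np.array([513.5,-113.5]),97.5
w,dw,cw=cam('wrist'); cv2.imwrite('pics/w5.png',w[80:330,60:420])
r=sc('lip',tp(C,a,-80,13.3,.10),a,20,6)
W=pts(dw,cw);hsv=cv2.cvtColor(w,cv2.COLOR_BGR2HSV).astype(int)
nm=((hsv[...,0]<15)&(hsv[...,1]>120)&(hsv[...,2]>60)&(W[...,2]>.01)&(W[...,2]<.08)).astype(np.uint8)
n,l,st,ce=cv2.connectedComponentsWithStats(nm)
for i in range(1,n):
    if st[i,4]>40: print(st[i],np.round(W[l==i].mean(0),3),W[l==i][:,2].max().round(4))
E
```

```text
t 14.77 tcp [ 0.4914 -0.0505  0.2653] op 0.0137 F [ 2.  -0.1 -2.3] | pt now [ 0.5108 -0.1982  0.03  ] tilt 19.9
 row 1 [ -0.1  -3.3 -11.2] [ 0.0004 -0.0001  0.0003]
 row 4 [ -0.1  -3.3 -11.2] [ 0.0004 -0.0001  0.0003]
 row 6 [ -0.1  -3.3 -11.2] [ 0.0004 -0.0001  0.0003]
[210 186  22  22 309] [ 0.492 -0.169  0.039] 0.0436
[233 196  20  25 312] [ 0.499 -0.156  0.035] 0.0381
[213 211  21  26 357] [ 0.512 -0.167  0.039] 0.0435
[206 246  23  13 224] [ 0.547 -0.179  0.021] 0.0256
```

View pics/w5.png

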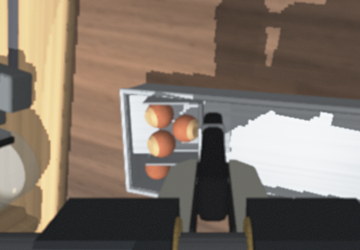

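Three nuts sit in the bowl (160,116; 186,128; 161,144). Another is left at (157,171), with its neighbour hidden. Lift, spin, pour.

{"fn": "apply_moves", "kwargs": {"series": [[[0, -3.5, -10], [0, 0, 0]], [[0, -5, -14], [0, 0, 0]], [[0, -5, -14], [0, 0, 0]], [[0, -5, -14], [0, 0, 0]], [[0, -5, -14], [0, 0, 0]], [[0, -5, -14], [0, 0, 0]], [[0, -4, -12], [0, 0, 0]], [[0, -3, -8], [0, 0, 0]], [[0, 0, 0], [0, 0, 0]]]}}

```text
t: 15.52
tool_pos: [0.4919, -0.0505, 0.3747]
orientation: [-0.198, 3.062, -0.54]
force: [-0.4, -0.3, -0.9]
opening: 0.0136
gripper_force: 50.0
```

```bash
cat >> h.py <<'E'
def spin(pt,deg,N,z0=.272):
    s=robot.read_state(); T=R.from_rotvec(s['orientation']); o=s['tool_pos']
    k={'lip':(-.06,0,0),'org':(0,0,0)}.get(pt,pt); t=np.array([k[1],k[0],z0-k[2]])
    D=R.from_rotvec([0,0,np.radians(deg)/N]); c=o+T.apply(t); pb=c+D.apply(o-c)
    print('t %.2f F %s'%(s['t'],np.round(s['force'],1)),'pt',c.round(4),'each of',N,'rows',np.round(T.inv().apply(pb-o)*1000,1),np.round((T.inv()*D*T).as_rotvec(),4))
E
python3 - <<'E'
from h import *
spin('org',-117.5,17)
p,d,c=cam('top'); W=pts(d,c); m=(W[...,0]>.6)&(W[...,0]<.69)&(W[...,1]>-.40)&(W[...,1]<-.29)&(W[...,2]<.3); print('vee top',np.percentile(W[m][:,2],[50,90,99]), m.sum())
# glass foot: bright disc near board
hsv=cv2.cvtColor(p,cv2.COLOR_BGR2HSV); cv2.imwrite('pics/top5.png',p)
E
```

```text
t 15.52 F [-0.4 -0.3 -0.9] pt [ 0.5049 -0.1427  0.1191] each of 17 rows [-11.2  -0.5   0.2] [0.0004 0.0413 0.1133]
vee top [0.0290353  0.08049317 0.10649594] 1856
```

{"fn": "apply_moves", "kwargs": {"series": [[[-11.2, -0.5, 0.2], [0.0004, 0.0413, 0.1133]], [[-11.2, -0.5, 0.2], [0.0004, 0.0413, 0.1133]], [[-11.2, -0.5, 0.2], [0.0004, 0.0413, 0.1133]], [[-11.2, -0.5, 0.2], [0.0004, 0.0413, 0.1133]], [[-11.2, -0.5, 0.2], [0.0004, 0.0413, 0.1133]], [[-11.2, -0.5, 0.2], [0.0004, 0.0413, 0.1133]], [[-11.2, -0.5, 0.2], [0.0004, 0.0413, 0.1133]], [[-11.2, -0.5, 0.2], [0.0004, 0.0413, 0.1133]], [[-11.2, -0.5, 0.2], [0.0004, 0.0413, 0.1133]], [[-11.2, -0.5, 0.2], [0.0004, 0.0413, 0.1133]], [[-11.2, -0.5, 0.2], [0.0004, 0.0413, 0.1133]], [[-11.2, -0.5, 0.2], [0.0004, 0.0413, 0.1133]]]}}

```text
t: 16.57
tool_pos: [0.5946, -0.1178, 0.37]
orientation: [-1.778, -2.286, 0.411]
force: [-0.2, 1.1, -1.5]
opening: 0.0137
gripper_force: 50.0
```

{"fn": "apply_moves", "kwargs": {"series": [[[-11.2, -0.5, 0.2], [0.0004, 0.0413, 0.1133]], [[-11.2, -0.5, 0.2], [0.0004, 0.0413, 0.1133]], [[-11.2, -0.5, 0.2], [0.0004, 0.0413, 0.1133]], [[-11.2, -0.5, 0.2], [0.0004, 0.0413, 0.1133]], [[-11.2, -0.5, 0.2], [0.0004, 0.0413, 0.1133]], [[0, 0, 0], [0, 0, 0]]]}}

```text
t: 17.07
tool_pos: [0.5917, -0.1749, 0.3702]
orientation: [-2.332, -1.618, 0.296]
force: [-0.4, 0.1, -1.6]
opening: 0.0137
gripper_force: 50.0
```

```bash
python3 - <<'E'
from h import *
h=-20; g=np.array([.5865,-.3416]); u=np.array([np.cos(np.radians(h)),np.sin(np.radians(h))])
l=g+.018*u; print('lip target',l)
sc('lip',[*l,.160],h,20,8)
sc('lip',[*l,.160],h,8,8)
p,d,c=cam('top'); W=pts(d,c)
q,v=map(int,proj((.57,-.335,.05),c)); A=cv2.resize(p[v-60:v+60,q-60:q+60],None,fx=4.8,fy=4.8,interpolation=cv2.INTER_CUBIC)
for ang in range(0,360,20):
    for r,z,col in ((.0405,.105,(0,0,255)),(.0345,.014,(255,0,0))):
        x=proj((g[0]+r*np.cos(np.radians(ang)),g[1]+r*np.sin(np.radians(ang)),z),c); cv2.circle(A,(int((x[0]-q+60)*4.8),int((x[1]-v+60)*4.8)),2,col,-1)
cv2.imwrite('pics/m6.png',A)
E
```

```text
lip target [ 0.60341447 -0.34775636]
t 17.07 tcp [ 0.5917 -0.1749  0.3702] op 0.0137 F [-0.4  0.1 -1.6] | pt now [ 0.4501 -0.1233  0.136 ] tilt 20.3
 row 1 [-19.6  24.8 -12.4] [-0.0007  0.0002 -0.0011]
 row 5 [-19.7  24.8 -12.4] [-0.0007  0.0002 -0.0011]
 row 8 [-19.8  24.7 -12.3] [-0.0007  0.0002 -0.0011]
t 17.07 tcp [ 0.5917 -0.1749  0.3702] op 0.0137 F [-0.4  0.1 -1.6] | pt now [ 0.4501 -0.1233  0.136 ] tilt 20.3
 row 1 [-19.7  17.7 -13.9] [-0.0269  0.0003 -0.0011]
 row 5 [-19.7  18.8 -11.2] [-0.0269  0.0003 -0.0011]
 row 8 [-19.8  19.4  -9. ] [-0.0269  0.0003 -0.0011]
```

View pics/m6.png

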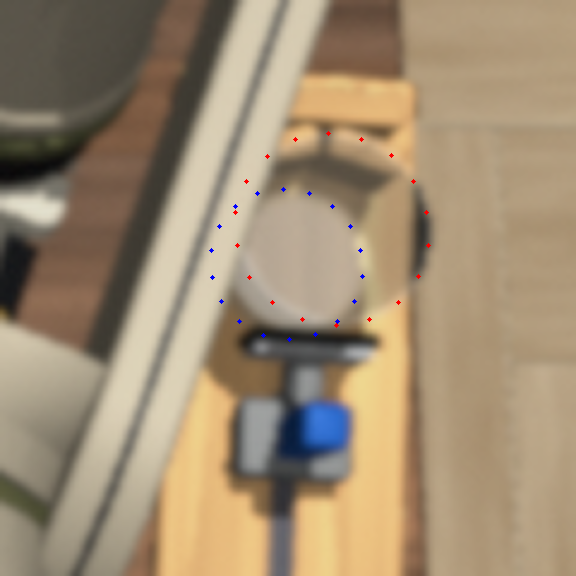

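The overlay shows my predicted rim (red dots) fitting the glass's right and top outline (430,230; 330,132), so the glass stands at its seat. Moving over.

{"fn": "apply_moves", "kwargs": {"series": [[[-19.7, 17.7, -13.9], [-0.0269, 0, -0.001]], [[-19.7, 17.9, -13.4], [-0.0269, 0, -0.001]], [[-19.7, 18.2, -12.8], [-0.0269, 0, -0.001]], [[-19.7, 18.5, -12], [-0.0269, 0, -0.001]], [[-19.7, 18.8, -11.2], [-0.0269, 0, -0.001]], [[-19.7, 19, -10.5], [-0.0269, 0, -0.001]], [[-19.8, 19.2, -9.7], [-0.0269, 0, -0.001]], [[-19.8, 19.4, -9], [-0.0269, 0, -0.001]], [[0, 0, 0], [0, 0, 0]], [[0, 0, 0], [0, 0, 0]]]}}

```text
t: 17.95
tool_pos: [0.6977, -0.3783, 0.4212]
orientation: [-2.469, -1.75, 0.125]
force: [0.6, 0.1, -1.3]
opening: 0.014
gripper_force: 50.0
```

```bash
python3 - <<'E'
from h import *
p,d,c=cam('top'); W=pts(d,c)
D=np.load('top2.npz')['d']; V=pts(D,c)
m=(abs(V[...,2]-.027)<.006)&(abs(V[...,0]-.5865)<.06)&(abs(V[...,1]+.34)<.05); q=V[m][:,:2].astype(np.float32)*1000; print('inner floor',m.sum(),cv2.minEnclosingCircle(q),np.percentile(q,[2,98],axis=0))
m=(abs(V[...,2]-.105)<.008)&(abs(V[...,0]-.5865)<.06)&(abs(V[...,1]+.34)<.06); q=V[m][:,:2].astype(np.float32)*1000; print('rim',m.sum(),cv2.minEnclosingCircle(q) if len(q) else 0)
w,dw,cw=cam('wrist'); cv2.imwrite('pics/w7.png',w)
h=-20; g=np.array([.5865,-.3416]); u=np.array([np.cos(np.radians(h)),np.sin(np.radians(h))]); l=g+.018*u
sc('lip',[*l,.135],h,6,3)
E
```

```text
inner floor 568 ((586.2203369140625, -322.17486572265625), 59.14816665649414) [[ 562.23307739 -370.85555847]
 [ 617.22030396 -311.75923828]]
rim 219 ((587.8746948242188, -341.28009033203125), 41.08763122558594)
t 18.05 tcp [ 0.6976 -0.3766  0.4225] op 0.0139 F [-0.1  0.8 -2.4] | pt now [ 0.6056 -0.3448  0.1615] tilt 8.0
 row 1 [-1.7 -2.3  8.1] [-0.0116  0.001   0.0038]
 row 2 [-1.7 -2.4  8.1] [-0.0116  0.001   0.0038]
 row 3 [-1.7 -2.5  8.1] [-0.0116  0.001   0.0038]
```

View pics/w7.png

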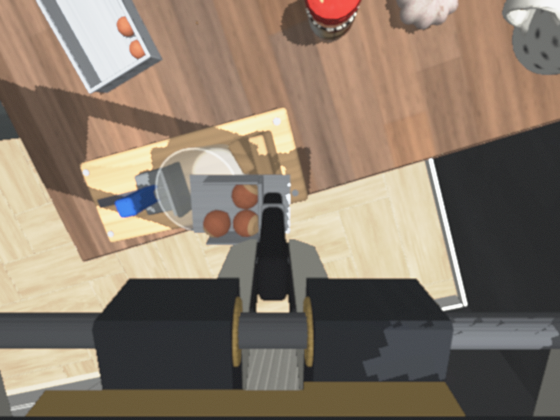

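The wrist view shows three nuts in the bowl (216,222; 245,195; 245,222) over the glass (rim centre about 200,190). Two nuts remain in the tray (125,27; 136,50).

{"fn": "apply_moves", "kwargs": {"series": [[[-1.7, -2.3, 8.1], [-0.0116, 0.001, 0.0038]], [[-1.7, -2.4, 8.1], [-0.0116, 0.001, 0.0038]], [[-1.7, -2.5, 8.1], [-0.0116, 0.001, 0.0038]], [[0, 0, 0], [0, 0, 0]], [[0, 0, 0], [0, 0, 0]]]}}

```text
t: 18.47
tool_pos: [0.6857, -0.3776, 0.4006]
orientation: [-2.503, -1.751, 0.092]
force: [-0.5, 0.5, -1.4]
opening: 0.0138
gripper_force: 50.0
```

```bash
python3 - <<'E'
from h import *
h=-20; g=np.array([.5875,-.3414]); u=np.array([np.cos(np.radians(h)),np.sin(np.radians(h))]); l=g+.018*u
for r in sc('lip',[*l,.108],h,-50,10): print(r[0].round(1),r[1].round(4))
E
```

```text
t 18.47 tcp [ 0.6857 -0.3776  0.4006] op 0.0138 F [-0.5  0.5 -1.4] | pt now [ 0.603  -0.3474  0.1363] tilt 6.0
 row 1 [  0.  -26.4  -1.8] [-0.0977  0.0001 -0.0001]
 row 6 [  0.  -27.8  -1.9] [-0.0977  0.0001 -0.0001]
 row 10 [  0.  -28.7  -2.4] [-0.0977  0.0001 -0.0001]
[  0.  -26.4  -1.8] [-0.0977  0.0001 -0.0001]
[  0.  -26.7  -1.7] [-0.0977  0.0001 -0.0001]
[  0.  -26.9  -1.7] [-0.0977  0.0001 -0.0001]
[  0.  -27.2  -1.8] [-0.0977  0.0001 -0.0001]
[  0.  -27.5  -1.8] [-0.0977  0.0001 -0.0001]
[  0.  -27.8  -1.9] [-0.0977  0.0001 -0.0001]
[  0. -28.  -2.] [-0.0977  0.0001 -0.0001]
[  0.  -28.3  -2.1] [-0.0977  0.0001 -0.0001]
[  0.  -28.5  -2.3] [-0.0977  0.0001 -0.0001]
[  0.  -28.7  -2.4] [-0.0977  0.0001 -0.0001]
```

{"fn": "apply_moves", "kwargs": {"series": [[[0, -26.4, -1.8], [-0.0977, 0, 0]], [[0, -26.7, -1.7], [-0.0977, 0, 0]], [[0, -26.9, -1.7], [-0.0977, 0, 0]], [[0, -27.2, -1.8], [-0.0977, 0, 0]], [[0, -27.5, -1.8], [-0.0977, 0, 0]], [[0, -27.8, -1.9], [-0.0977, 0, 0]], [[0, -28, -2], [-0.0977, 0, 0]], [[0, -28.3, -2.1], [-0.0977, 0, 0]], [[0, -28.5, -2.3], [-0.0977, 0, 0]], [[0, -28.7, -2.4], [-0.0977, 0, 0]], [[0, 0, 0], [0, 0, 0]], [[0, 0, 0], [0, 0, 0]]]}}

```text
t: 19.47
tool_pos: [0.4488, -0.2909, 0.3302]
orientation: [1.956, 1.365, 0.612]
force: [0.9, -1.4, 0.0]
opening: 0.0138
gripper_force: 50.0
```

```bash
python3 - <<'E'
from h import *
h=-20; g=np.array([.5875,-.3414]); u=np.array([np.cos(np.radians(h)),np.sin(np.radians(h))]); l=g+.018*u
w,dw,cw=cam('wrist'); cv2.imwrite('pics/w8.png',w)
for r in sc('lip',[*l,.165],h,0,10): print(r[0].round(1),r[1].round(4))
E
```

```text
t 19.52 tcp [ 0.4508 -0.2928  0.3349] op 0.0141 F [ 0.5 -2.  -0.1] | pt now [ 0.6045 -0.3492  0.1095] tilt 48.4
 row 1 [ 0.1 26.9  2.3] [ 0.0845  0.0001 -0.0002]
 row 6 [ 0.1 25.   1. ] [ 0.0845  0.0001 -0.0002]
 row 10 [ 0.1 23.2  0.5] [ 0.0845  0.0001 -0.0002]
[ 0.1 26.9  2.3] [ 0.0845  0.0001 -0.0002]
[ 0.1 26.5  2. ] [ 0.0845  0.0001 -0.0002]
[ 0.1 26.2  1.7] [ 0.0845  0.0001 -0.0002]
[ 0.1 25.8  1.4] [ 0.0845  0.0001 -0.0002]
[ 0.1 25.4  1.2] [ 0.0845  0.0001 -0.0002]
[ 0.1 25.   1. ] [ 0.0845  0.0001 -0.0002]
[ 0.1 24.5  0.8] [ 0.0845  0.0001 -0.0002]
[ 0.1 24.1  0.7] [ 0.0845  0.0001 -0.0002]
[ 0.1 23.6  0.6] [ 0.0845  0.0001 -0.0002]
[ 0.1 23.2  0.5] [ 0.0845  0.0001 -0.0002]
```

View pics/w8.png

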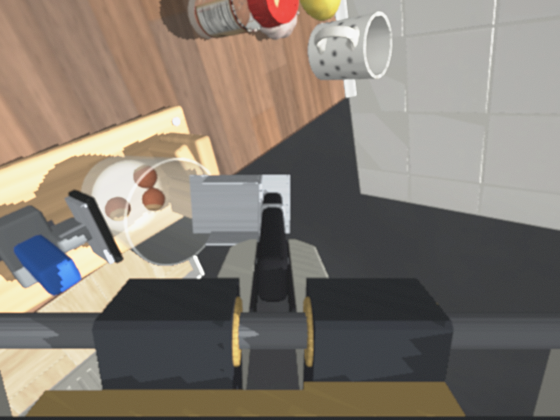

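The wrist view shows all three nuts in the glass (145,177; 153,198; 117,208) and the bowl empty. Level and go back.

{"fn": "apply_moves", "kwargs": {"series": [[[0, 26.9, 2.3], [0.0845, 0, 0]], [[0, 26.5, 2], [0.0845, 0, 0]], [[0, 26.2, 1.7], [0.0845, 0, 0]], [[0, 25.8, 1.4], [0.0845, 0, 0]], [[0, 25.4, 1.2], [0.0845, 0, 0]], [[0, 25, 1], [0.0845, 0, 0]], [[0, 24.5, 0.8], [0.0845, 0, 0]], [[0, 24.1, 0.7], [0.0845, 0, 0]], [[0, 23.6, 0.6], [0.0845, 0, 0]], [[0, 23.2, 0.5], [0.0845, 0, 0]], [[0, 0, 0], [0, 0, 0]]]}}

```text
t: 20.43
tool_pos: [0.6662, -0.3719, 0.4329]
orientation: [-2.577, -1.795, 0.009]
force: [0.4, -0.5, -5.2]
opening: 0.0142
gripper_force: 50.0
```

```bash
python3 - <<'E'
from h import *
p,d,c=cam('top'); C,a=tray(p,d,c)
q=tp(C,a,30,-6,.1); print(q,a)
sc('org',q,-20,0,8)
E
```

```text
tray c 512.0 -114.4 size 86 183 x-heading 96.7
  nut area 38 world [ 545.  -185.7] tray xy [-74.6 -24.4]
  nut area 33 world [ 541.5 -159.7] tray xy [-48.5 -24. ]
[np.float64(0.5144088441302067), np.float64(-0.08391263009043508), 0.1] 96.74416542053223
t 20.48 tcp [ 0.6645 -0.3713  0.4334] op 0.0138 F [-0.8  0.4 -2.1] | pt now [ 0.664  -0.3722  0.1614] tilt 0.2
 row 1 [ 27.2 -30.    7.6] [-0.0001  0.0005 -0.0005]
 row 5 [ 27.3 -30.    7.6] [-0.0001  0.0005 -0.0005]
 row 8 [ 27.3 -29.9   7.7] [-0.0001  0.0005 -0.0005]
```

{"fn": "apply_moves", "kwargs": {"series": [[[27.3, -30, 0], [0, 0, 0]], [[27.3, -30, 0], [0, 0, 0]], [[27.3, -30, 0], [0, 0, 0]], [[27.3, -30, 0], [0, 0, 0]], [[27.3, -30, 0], [0, 0, 0]], [[27.3, -30, 10], [0, 0, 0]], [[27.3, -30, 15], [0, 0, 0]], [[27.3, -29.9, 15], [0, 0, 0]], [[0, 0, 15], [0, 0, -0.1198]], [[0, 0, 6], [0, 0, -0.1198]], [[0, 0, 0], [0, 0, -0.1198]], [[0, 0, 0], [0, 0, -0.1198]]]}}

```text
t: 21.48
tool_pos: [0.5118, -0.0847, 0.3791]
orientation: [2.063, 2.356, 0.002]
force: [-0.3, -0.4, -0.7]
opening: 0.0136
gripper_force: 50.0
```

{"fn": "apply_moves", "kwargs": {"series": [[[0, 0, 0], [0, 0, -0.1198]], [[0, 0, 0], [0, 0, -0.1198]], [[0, 0, 0], [0, 0, -0.1198]], [[0, 0, 0], [0, 0, -0.1198]], [[0, 0, 0], [0, 0, -0.1198]], [[0, 0, 0], [0, 0, -0.1198]], [[0, 0, 0], [0, 0, -0.1198]], [[0, 0, 0], [0, 0, -0.1198]], [[0, 0, 0], [0, 0, -0.1198]], [[0, 0, 0], [0, 0, -0.1198]], [[0, 0, 0], [0, 0, -0.1198]], [[0, 0, 0], [0, 0, -0.1198]]]}}

```text
t: 22.48
tool_pos: [0.5122, -0.0852, 0.3798]
orientation: [0.003, 3.132, -0.009]
force: [-0.8, -0.1, -1.6]
opening: 0.014
gripper_force: 50.0
```

{"fn": "apply_moves", "kwargs": {"series": [[[0, 0, 0], [0, 0, -0.1198]], [[0, 0, 0], [0, 0, 0]], [[0, 0, 0], [0, 0, 0]]]}}

```text
t: 22.73
tool_pos: [0.512, -0.085, 0.3788]
orientation: [-0.171, 3.13, -0.007]
force: [-0.1, 0.3, -1.4]
opening: 0.0139
gripper_force: 50.0
```

```bash
python3 - <<'E'
from h import *
w,dw,cw=cam('wrist'); C,a=tray(w,dw,cw)
C,a=np.array([512,-114.4]),96.7
sc('org',tp(C,a,30,-6,.02),a,0,4)
E
```

```text
tray c 510.9 -114.3 size 85 183 x-heading 96.9
  nut area 219 world [ 546.3 -182. ] tray xy [-71.4 -27. ]
t 22.78 tcp [ 0.5119 -0.085   0.3782] op 0.0140 F [ 0.4  0.2 -1. ] | pt now [ 0.5136 -0.0859  0.1062] tilt 0.4
 row 1 [-0.5  0.3 21.6] [-0.001   0.0015 -0.002 ]
 row 3 [-0.6  0.2 21.6] [-0.001   0.0015 -0.002 ]
 row 4 [-0.6  0.2 21.6] [-0.001   0.0015 -0.002 ]
```

{"fn": "apply_moves", "kwargs": {"series": [[[-0.5, 0.3, 21], [-0.001, 0.0015, -0.002]], [[-0.5, 0.3, 21], [-0.001, 0.0015, -0.002]], [[-0.5, 0.2, 20], [-0.001, 0.0015, -0.002]], [[-0.5, 0.2, 14], [-0.001, 0.0015, -0.002]], [[0, 0, 7], [0, 0, 0]], [[0, 0, 3], [0, 0, 0]], [[0, 0, 0], [0, 0, 0]], [[0, 0, 0], [0, 0, 0]]]}}

```text
t: 23.45
tool_pos: [0.5138, -0.0838, 0.291]
orientation: [0.19, -3.133, -0.003]
force: [-0.8, -0.1, -1.5]
opening: 0.0138
gripper_force: 50.0
```

```bash
python3 - <<'E'
from h import *
w,dw,cw=cam('wrist'); tray(w,dw,cw)
C,a=np.array([511.5,-114.4]),96.8
sc('lip',tp(C,a,-30,-13.3,.0045),a,-2,4)
E
```

```text
tray c 510.8 -114.3 size 85 183 x-heading 96.5
  nut area 428 world [ 546.1 -182.2] tray xy [-71.5 -27.3]
  nut area 399 world [ 542.9 -156.2] tray xy [-45.4 -27.1]
t 23.50 tcp [ 0.5139 -0.0838  0.2913] op 0.0140 F [ 0.4 -0.8 -1. ] | pt now [ 0.5206 -0.1429  0.0192] tilt 0.2
 row 1 [-1.8 -2.4  3.2] [-0.0083 -0.0005  0.0006]
 row 3 [-1.8 -2.5  3.2] [-0.0083 -0.0005  0.0006]
 row 4 [-1.8 -2.5  3.2] [-0.0083 -0.0005  0.0006]
```

{"fn": "apply_moves", "kwargs": {"series": [[[-1.9, -2.4, 3.2], [-0.0083, 0, 0.0006]], [[-1.9, -2.5, 3.2], [-0.0083, 0, 0.0006]], [[-1.9, -2.5, 3.2], [-0.0083, 0, 0.0006]], [[-1.9, -2.5, 3.0], [-0.0083, 0, 0.0006]], [[0, 0, 0], [0, 0, 0]], [[0, 0, 0], [0, 0, 0]]]}}

```text
t: 24.0
tool_pos: [0.523, -0.0928, 0.2782]
orientation: [0.187, -3.131, -0.056]
force: [-0.0, 1.5, 7.0]
opening: 0.0139
gripper_force: 50.0
```

{"fn": "apply_moves", "kwargs": {"series": [[[0, -4.5, 0], [0, 0, 0]], [[0, -4.5, 0], [0, 0, 0]], [[0, -4.5, 0], [0, 0, 0]], [[0, -4.5, 0], [0, 0, 0]], [[0, -4.5, 0], [0, 0, 0]], [[0, -4.5, 0], [0, 0, 0]], [[0, -4.5, 0], [0, 0, 0]], [[0, -4.5, 0], [0, 0, 0]], [[0, -4.5, 0], [0, 0, 0]], [[0, -4.5, 0], [0, 0, 0]], [[0, -4.5, 0], [0, 0, 0]], [[0, -4, 0], [0, 0, 0]]]}}

```text
t: 25.0
tool_pos: [0.5301, -0.1457, 0.2781]
orientation: [0.188, -3.134, -0.056]
force: [-0.5, 6.8, 16.5]
opening: 0.014
gripper_force: 50.0
```

```bash
python3 - <<'E'
from h import *
w,dw,cw=cam('wrist'); cv2.imwrite('pics/w9.png',w[80:330,60:420]); tray(w,dw,cw)
C,a=np.array([511.5,-114.4]),96.8
for r in sc('lip',tp(C,a,-85,-13.5,.0325),a,20,6): print(r[0].round(1),r[1].round(4))
E
```

```text
tray c 511.0 -114.2 size 85 183 x-heading 96.7
  nut area 215 world [ 532.8 -165.9] tray xy [-53.9 -15.6]
  nut area 480 world [ 543.2 -188. ] tray xy [-77.1 -23.4]
t 25.05 tcp [ 0.5302 -0.1462  0.2781] op 0.0134 F [-0.3  4.7 14.5] | pt now [ 0.5364 -0.1962  0.0042] tilt 2.0
 row 1 [ 0.2 17.3 -0.3] [0.064  0.0002 0.0001]
 row 4 [ 0.2 16.4 -0.2] [0.064  0.0002 0.0001]
 row 6 [ 0.2 15.8 -0.1] [0.064  0.0002 0.0001]
[ 0.2 17.3 -0.3] [0.064  0.0002 0.0001]
[ 0.2 17.  -0.3] [0.064  0.0002 0.0001]
[ 0.2 16.7 -0.3] [0.064  0.0002 0.0001]
[ 0.2 16.4 -0.2] [0.064  0.0002 0.0001]
[ 0.2 16.1 -0.2] [0.064  0.0002 0.0001]
[ 0.2 15.8 -0.1] [0.064  0.0002 0.0001]
```

View pics/w9.png

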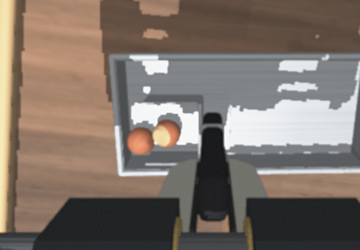

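Both remaining nuts lie on the scoop (crop 140,142 and 168,130). Tilt and lift.

{"fn": "apply_moves", "kwargs": {"series": [[[0.2, 17.3, -0.6], [0.064, 0, 0]], [[0.2, 17, -0.3], [0.064, 0, 0]], [[0.2, 16.7, -0.3], [0.064, 0, 0]], [[0.2, 16.4, -0.2], [0.064, 0, 0]], [[0.2, 16.1, -0.2], [0.064, 0, 0]], [[0.2, 15.8, -0.1], [0.064, 0, 0]], [[0, 0, 0], [0, 0, 0]], [[0, 0, 0], [0, 0, 0]]]}}

```text
t: 25.72
tool_pos: [0.5156, -0.0474, 0.2646]
orientation: [-0.189, 3.073, -0.538]
force: [-0.6, -0.8, -1.1]
opening: 0.0138
gripper_force: 50.0
```

{"fn": "apply_moves", "kwargs": {"series": [[[0, -3.5, -10], [0, 0, 0]], [[0, -5, -14], [0, 0, 0]], [[0, -5, -14], [0, 0, 0]], [[0, -5, -14], [0, 0, 0]], [[0, -5, -14], [0, 0, 0]], [[0, -5, -14], [0, 0, 0]], [[0, -4, -12], [0, 0, 0]], [[0, -3, -8], [0, 0, 0]], [[0, 0, 0], [0, 0, 0]]]}}

```text
t: 26.47
tool_pos: [0.5165, -0.0482, 0.3739]
orientation: [-0.182, 3.069, -0.54]
force: [0.8, 0.5, -1.7]
opening: 0.0133
gripper_force: 50.0
```

```bash
python3 - <<'E'
from h import *
spin('org',-116.8,17)
w,dw,cw=cam('wrist'); W=pts(dw,cw);hsv=cv2.cvtColor(w,cv2.COLOR_BGR2HSV).astype(int)
nm=((hsv[...,0]<15)&(hsv[...,1]>120)&(hsv[...,2]>60)&(W[...,2]>.008)&(W[...,2]<.25)).astype(np.uint8)
n,l,st,ce=cv2.connectedComponentsWithStats(nm)
s=robot.read_state(); T=R.from_rotvec(s['orientation'])
for i in range(1,n):
    if st[i,4]>60:
        m=W[l==i].mean(0); q=T.inv().apply(m-s['tool_pos'])*1000; print(st[i],m.round(3),'scoop xyz',np.round([q[1],q[0],272-q[2]],0))
E
```

```text
t 26.47 F [ 0.8  0.5 -1.7] pt [ 0.5274 -0.1403  0.1182] each of 17 rows [-11.1  -0.6   0.2] [-1.000e-04  4.090e-02  1.127e-01]
[209 200  45  37 688] [ 0.532 -0.163  0.147] scoop xyz [-32.  -3.  20.]
```

{"fn": "apply_moves", "kwargs": {"series": [[[-11.1, -0.6, 0.2], [0, 0.0409, 0.1127]], [[-11.1, -0.6, 0.2], [0, 0.0409, 0.1127]], [[-11.1, -0.6, 0.2], [0, 0.0409, 0.1127]], [[-11.1, -0.6, 0.2], [0, 0.0409, 0.1127]], [[-11.1, -0.6, 0.2], [0, 0.0409, 0.1127]], [[-11.1, -0.6, 0.2], [0, 0.0409, 0.1127]], [[-11.1, -0.6, 0.2], [0, 0.0409, 0.1127]], [[-11.1, -0.6, 0.2], [0, 0.0409, 0.1127]], [[-11.1, -0.6, 0.2], [0, 0.0409, 0.1127]], [[-11.1, -0.6, 0.2], [0, 0.0409, 0.1127]], [[-11.1, -0.6, 0.2], [0, 0.0409, 0.1127]], [[-11.1, -0.6, 0.2], [0, 0.0409, 0.1127]]]}}

```text
t: 27.52
tool_pos: [0.6172, -0.1165, 0.369]
orientation: [-1.779, -2.283, 0.407]
force: [-0.6, -0.1, -2.2]
opening: 0.0136
gripper_force: 50.0
```

{"fn": "apply_moves", "kwargs": {"series": [[[-11.1, -0.6, 0.2], [0, 0.0409, 0.1127]], [[-11.1, -0.6, 0.2], [0, 0.0409, 0.1127]], [[-11.1, -0.6, 0.2], [0, 0.0409, 0.1127]], [[-11.1, -0.6, 0.2], [0, 0.0409, 0.1127]], [[-11.1, -0.6, 0.2], [0, 0.0409, 0.1127]], [[0, 0, 0], [0, 0, 0]]]}}

```text
t: 28.02
tool_pos: [0.6138, -0.1733, 0.3692]
orientation: [-2.331, -1.619, 0.292]
force: [0.1, -0.0, -1.0]
opening: 0.0136
gripper_force: 50.0
```

```bash
python3 - <<'E'
from h import *
h=-20; g=np.array([.5875,-.3414]); u=np.array([np.cos(np.radians(h)),np.sin(np.radians(h))]); l=g+.018*u
for r in sc('lip',[*l,.160],h,8,8): print(r[0].round(1),r[1].round(4))
p,d,c=cam('top');W=pts(d,c);hsv=cv2.cvtColor(p,cv2.COLOR_BGR2HSV).astype(int)
b=(hsv[...,0]>95)&(hsv[...,0]<130)&(hsv[...,1]>150)&(W[...,2]>.09)&(W[...,2]<.11)
q=np.array([ray(u,v,.099,c)[:2] for v,u in np.argwhere(b)]); print('post',q.mean(0), b.sum()); tray(p,d,c)
E
```

```text
t 28.02 tcp [ 0.6138 -0.1733  0.3692] op 0.0136 F [ 0.1 -0.  -1. ] | pt now [ 0.4725 -0.1213  0.1349] tilt 20.3
 row 1 [-20.7  15.4 -13.2] [-0.0268  0.0001 -0.0009]
 row 5 [-20.8  16.4 -10.7] [-0.0268  0.0001 -0.0009]
 row 8 [-20.9  17.   -8.8] [-0.0268  0.0001 -0.0009]
[-20.7  15.4 -13.2] [-0.0268  0.0001 -0.0009]
[-20.8  15.6 -12.6] [-0.0268  0.0001 -0.0009]
[-20.8  15.9 -12. ] [-0.0268  0.0001 -0.0009]
[-20.8  16.2 -11.3] [-0.0268  0.0001 -0.0009]
[-20.8  16.4 -10.7] [-0.0268  0.0001 -0.0009]
[-20.8  16.6 -10.1] [-0.0268  0.0001 -0.0009]
[-20.9  16.8  -9.4] [-0.0268  0.0001 -0.0009]
[-20.9  17.   -8.8] [-0.0268  0.0001 -0.0009]
post [ 0.50496055 -0.33384096] 87Traceback (most recent call last):
  File "<stdin>", line 6, in <module>
  File "h.py", line 30, in tray
    n,l,st,_=cv2.connectedComponentsWithStats(m); k=1+np.argmax(st[1:,4]); q=W[(l==k)&(W[...,2]<.04)&(W[...,2]>.024)][:,:2].astype(np.float32)*1000
                                                      ~~~~~~~~~^^^^^^^^^^
    return _wrapfunc(a, 'argmax', axis=axis, out=out, **kwds)
    return bound(*args, **kwds)
ValueError: attempt to get argmax of an empty sequence
```

The jaw is unmoved; the arm simply hides the tray from the top camera. On to the pour.

{"fn": "apply_moves", "kwargs": {"series": [[[-20.7, 15.4, -13.2], [-0.0268, 0, -0.0009]], [[-20.8, 15.6, -12.6], [-0.0268, 0, -0.0009]], [[-20.8, 15.9, -12], [-0.0268, 0, -0.0009]], [[-20.8, 16.2, -11.3], [-0.0268, 0, -0.0009]], [[-20.8, 16.4, -10.7], [-0.0268, 0, -0.0009]], [[-20.8, 16.6, -10.1], [-0.0268, 0, -0.0009]], [[-20.9, 16.8, -9.4], [-0.0268, 0, -0.0009]], [[-20.9, 17, -8.8], [-0.0268, 0, -0.0009]], [[0, 0, 0], [0, 0, 0]], [[0, 0, 0], [0, 0, 0]]]}}

```text
t: 28.9
tool_pos: [0.6985, -0.3783, 0.421]
orientation: [-2.468, -1.749, 0.122]
force: [0.5, 0.8, -1.8]
opening: 0.0135
gripper_force: 50.0
```

```bash
python3 - <<'E'
from h import *
h=-20; g=np.array([.5875,-.3414]); u=np.array([np.cos(np.radians(h)),np.sin(np.radians(h))]); l=g+.018*u
sc('lip',[*l,.135],h,6,3)
w,dw,cw=cam('wrist'); W=pts(dw,cw);hsv=cv2.cvtColor(w,cv2.COLOR_BGR2HSV).astype(int)
nm=((hsv[...,0]<15)&(hsv[...,1]>120)&(hsv[...,2]>60)&(W[...,2]>.008)&(W[...,2]<.25)).astype(np.uint8)
n,L,st,ce=cv2.connectedComponentsWithStats(nm)
for i in range(1,n):
    if st[i,4]>60: print(st[i],W[L==i].mean(0).round(3))
cv2.imwrite('pics/w10.png',w)
E
```

```text
t 28.90 tcp [ 0.6985 -0.3783  0.421 ] op 0.0135 F [ 0.5  0.8 -1.8] | pt now [ 0.6068 -0.3461  0.16  ] tilt 8.0
 row 1 [-1.1 -2.6  7.7] [-0.0116  0.0005  0.0037]
 row 2 [-1.1 -2.7  7.7] [-0.0116  0.0005  0.0037]
 row 3 [-1.1 -2.8  7.7] [-0.0116  0.0005  0.0037]
[ 303    0   56   25 1011] [ 0.746 -0.241  0.103]
[233 205  24  23 227] [ 0.645 -0.358  0.173]
[205 212  25  23 391] [ 0.627 -0.359  0.176]
```

{"fn": "apply_moves", "kwargs": {"series": [[[-1.1, -2.6, 7.7], [-0.0116, 0.0005, 0.0037]], [[-1.1, -2.7, 7.7], [-0.0116, 0.0005, 0.0037]], [[-1.1, -2.8, 7.7], [-0.0116, 0.0005, 0.0037]], [[0, 0, 0], [0, 0, 0]], [[0, 0, 0], [0, 0, 0]]]}}

```text
t: 29.37
tool_pos: [0.6867, -0.3754, 0.4007]
orientation: [-2.501, -1.752, 0.092]
force: [-0.6, 0.5, -1.5]
opening: 0.0138
gripper_force: 50.0
```

{"fn": "apply_moves", "kwargs": {"series": [[[0, -26.4, -1.8], [-0.0977, 0, 0]], [[0, -26.7, -1.7], [-0.0977, 0, 0]], [[0, -26.9, -1.7], [-0.0977, 0, 0]], [[0, -27.2, -1.8], [-0.0977, 0, 0]], [[0, -27.5, -1.8], [-0.0977, 0, 0]], [[0, -27.8, -1.9], [-0.0977, 0, 0]], [[0, -28, -2], [-0.0977, 0, 0]], [[0, -28.3, -2.1], [-0.0977, 0, 0]], [[0, -28.5, -2.3], [-0.0977, 0, 0]], [[0, -28.7, -2.4], [-0.0977, 0, 0]], [[0, 0, 0], [0, 0, 0]], [[0, 0, 0], [0, 0, 0]]]}}

```text
t: 30.37
tool_pos: [0.4496, -0.2889, 0.3306]
orientation: [1.956, 1.366, 0.613]
force: [0.8, -1.2, -1.0]
opening: 0.014
gripper_force: 50.0
```

```bash
python3 - <<'E'
from h import *
h=-20; g=np.array([.5875,-.3414]); u=np.array([np.cos(np.radians(h)),np.sin(np.radians(h))]); l=g+.018*u
sc('lip',[*l,.165],h,0,10)
w,dw,cw=cam('wrist'); W=pts(dw,cw);hsv=cv2.cvtColor(w,cv2.COLOR_BGR2HSV).astype(int)
nm=((hsv[...,0]<15)&(hsv[...,1]>90)&(hsv[...,2]>50)&(hsv[...,2]<190)).astype(np.uint8); nm[:, 300:]=0
n,L,st,ce=cv2.connectedComponentsWithStats(nm)
for i in range(1,n):
    if st[i,4]>60: print(st[i],np.median(W[L==i],0).round(3))
cv2.imwrite('pics/w11.png',w[100:300,40:300])
E
```

```text
t 30.37 tcp [ 0.4496 -0.2889  0.3306] op 0.0140 F [ 0.8 -1.2 -1. ] | pt now [ 0.6022 -0.3439  0.1042] tilt 48.0
 row 1 [-0.2 27.3  2.2] [ 0.0839 -0.0003 -0.0003]
 row 6 [-0.2 25.4  0.6] [ 0.0839 -0.0003 -0.0003]
 row 10 [-0.2 23.4 -0.1] [ 0.0839 -0.0003 -0.0003]
[89  0 14 20 86] [ 0.644 -0.197 -0.   ]
[ 102    0   64   52 1273] [ 0.676 -0.211 -0.   ]
[233   0  49  31 763] [ 0.731 -0.233  0.093]
[282  18  18 106 772] [ 0.877 -0.305 -0.   ]
[240  31  15  30 158] [ 0.802 -0.266  0.   ]
[229  38  25  69 243] [ 0.785 -0.289 -0.   ]
[113  40  20  23 128] [ 0.652 -0.235  0.   ]
[122  45  46  42 317] [ 0.675 -0.255 -0.   ]
[248  58  10  27  74] [ 0.8   -0.291 -0.   ]
[137  97  17  21 121] [ 0.651 -0.284 -0.   ]
[250 102  33  55 405] [ 0.787 -0.364 -0.   ]
[128 173  37  56 773] [ 0.597 -0.351  0.043]
```

View pics/w11.png

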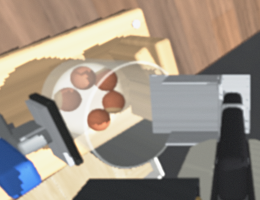

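All five nuts are in the glass (crop 65–125, 75–120) and the scoop is empty. Level it and return it to the trivet.

{"fn": "apply_moves", "kwargs": {"series": [[[0, 26.9, 2.0], [0.0845, 0, 0]], [[0, 26.5, 1.8], [0.0845, 0, 0]], [[0, 26.2, 1.5], [0.0845, 0, 0]], [[0, 25.8, 1.2], [0.0845, 0, 0]], [[0, 25.4, 1], [0.0845, 0, 0]], [[0, 25, 0.8], [0.0845, 0, 0]], [[0, 24.5, 0.6], [0.0845, 0, 0]], [[0, 24.1, 0.5], [0.0845, 0, 0]], [[0, 23.6, 0.4], [0.0845, 0, 0]], [[0, 23.2, 0.3], [0.0845, 0, 0]], [[0, 0, 0], [0, 0, 0]]]}}

```text
t: 31.33
tool_pos: [0.6662, -0.3696, 0.4352]
orientation: [-2.576, -1.795, 0.009]
force: [-0.1, -0.1, -5.2]
opening: 0.0135
gripper_force: 50.0
```

```bash
python3 - <<'E'
from h import *
sc('org',[.511,.111,.14],-20,0,14)
E
```

```text
t 31.33 tcp [ 0.6662 -0.3696  0.4352] op 0.0135 F [-0.1 -0.1 -5.2] | pt now [ 0.6646 -0.37    0.1632] tilt 0.3
 row 1 [ 28.4 -22.3   1.7] [-0.0004  0.0002 -0.0003]
 row 8 [ 28.4 -22.2   1.7] [-0.0004  0.0002 -0.0003]
 row 14 [ 28.5 -22.2   1.7] [-0.0004  0.0002 -0.0003]
```

{"fn": "apply_moves", "kwargs": {"series": [[[28.4, -22.3, 0], [0, 0, 0]], [[28.4, -22.3, 0], [0, 0, 0]], [[28.4, -22.3, 0], [0, 0, 0]], [[28.4, -22.3, 0], [0, 0, 0]], [[28.4, -22.3, 0], [0, 0, 0]], [[28.4, -22.3, 0], [0, 0, 0]], [[28.4, -22.3, 0], [0, 0, 0]], [[28.4, -22.2, 0], [0, 0, 0]], [[28.4, -22.2, 5], [0, 0, 0]], [[28.4, -22.2, 10], [0, 0, 0]], [[28.4, -22.2, 10], [0, 0, 0]], [[28.4, -22.2, 10], [0, 0, 0]]]}}

```text
t: 32.33
tool_pos: [0.5276, 0.0458, 0.4075]
orientation: [2.57, 1.791, 0.01]
force: [0.7, 0.5, -1.8]
opening: 0.0137
gripper_force: 50.0
```

{"fn": "apply_moves", "kwargs": {"series": [[[28.4, -22.2, 10], [0, 0, 0]], [[28.4, -22.2, 10], [0, 0, 0]], [[0, 0, 5], [0, 0, -0.106]], [[0, 0, 0], [0, 0, -0.106]], [[0, 0, 0], [0, 0, -0.106]], [[0, 0, 0], [0, 0, -0.106]], [[0, 0, 0], [0, 0, -0.106]], [[0, 0, 0], [0, 0, -0.106]], [[0, 0, 0], [0, 0, 0]], [[0, 0, 0], [0, 0, 0]]]}}

```text
t: 33.17
tool_pos: [0.5059, 0.1132, 0.3813]
orientation: [1.885, 2.504, 0.005]
force: [-0.8, 0.5, -2.2]
opening: 0.0138
gripper_force: 50.0
```

```bash
python3 - <<'E'
from h import *
sc('org',[.511,.111,.016],16.7,0,8)
E
```

```text
t 33.17 tcp [0.5059 0.1132 0.3813] op 0.0138 F [-0.8  0.5 -2.2] | pt now [0.508  0.1127 0.1093] tilt 0.4
 row 1 [-0.4  0.5 11.7] [ 0.0009  0.0005 -0.0014]
 row 5 [-0.4  0.5 11.7] [ 0.0009  0.0005 -0.0014]
 row 8 [-0.4  0.5 11.7] [ 0.0009  0.0005 -0.0014]
```

{"fn": "apply_moves", "kwargs": {"series": [[[-0.4, 0.5, 18], [0.0009, 0.0005, -0.0014]], [[-0.4, 0.5, 18], [0.0009, 0.0005, -0.0014]], [[-0.4, 0.5, 18], [0.0009, 0.0005, -0.0014]], [[-0.4, 0.5, 15], [0.0009, 0.0005, -0.0014]], [[-0.4, 0.5, 11], [0.0009, 0.0005, -0.0014]], [[-0.4, 0.5, 7], [0.0009, 0.0005, -0.0014]], [[-0.4, 0.5, 4], [0.0009, 0.0005, -0.0014]], [[-0.4, 0.5, 2], [0.0009, 0.0005, -0.0014]], [[0, 0, 0], [0, 0, 0]], [[0, 0, 0], [0, 0, 0]]]}}

```text
t: 34.0
tool_pos: [0.5097, 0.1111, 0.2861]
orientation: [-1.868, -2.52, 0.003]
force: [0.6, -0.7, -0.4]
opening: 0.0139
gripper_force: 50.0
```

{"fn": "apply_moves", "kwargs": {"series": [[[0, 0, 1.5], [0, 0, 0]], [[0, 0, 1.5], [0, 0, 0]], [[0, 0, 0.7], [0, 0, 0]], [[0, 0, 0], [0, 0, 0]], [[0, 0, 0], [0, 0, 0]]]}}

```text
t: 34.42
tool_pos: [0.5097, 0.1112, 0.2839]
orientation: [-1.867, -2.521, 0.002]
force: [-5.0, -0.6, 11.8]
opening: 0.0138
gripper_force: 50.0
```

```bash
python3 - <<'E'
from h import *
sc('org',[.511,.111,.012],16.7,0,8)
E
```

```text
t 34.42 tcp [0.5097 0.1112 0.2839] op 0.0138 F [-5.  -0.6 11.8] | pt now [0.5087 0.1116 0.0119] tilt 0.2
 row 1 [-0.1  0.1 -0. ] [-0.0004 -0.0003  0.0005]
 row 5 [-0.1  0.1 -0. ] [-0.0004 -0.0003  0.0005]
 row 8 [-0.1  0.1 -0. ] [-0.0004 -0.0003  0.0005]
```

{"fn": "apply_moves", "kwargs": {"series": [[[0, 0, -0.8], [0, 0, 0]], [[0, 0, 0], [0, 0, 0]]]}}

```text
t: 34.58
tool_pos: [0.5097, 0.1112, 0.2839]
orientation: [-1.868, -2.521, 0.001]
force: [-2.3, -0.2, 8.1]
opening: 0.0139
gripper_force: 50.0
```

{"fn": "apply_moves", "kwargs": {"series": [[[0, 0, 0], [0, 0, 0]], [[0, 0, 0], [0, 0, 0]], [[0, 0, 0], [0, 0, 0]], [[0, 0, 0], [0, 0, 0]], [[0, 0, 0], [0, 0, 0]], [[0, 0, -10], [0, 0, 0]], [[0, 0, -25], [0, 0, 0]], [[0, 0, -35], [0, 0, 0]], [[0, 0, -35], [0, 0, 0]], [[0, 0, -30], [0, 0, 0]], [[0, 0, 0], [0, 0, 0]]], "claw": 0.6}}

```text
t: 35.5
tool_pos: [0.5113, 0.111, 0.426]
orientation: [1.868, 2.522, 0.009]
force: [0.9, 0.4, 1.0]
opening: 0.0558
gripper_force: 0.0
```

{"fn": "apply_moves", "kwargs": {"series": [[[0, 0, 0], [0, 0, 0.121]], [[0, 0, 0], [0, 0, 0.121]], [[0, 0, 0], [0, 0, 0.121]], [[0, 0, 0], [0, 0, 0.121]], [[0, 0, 0], [0, 0, 0.121]], [[0, 0, 0], [0, 0, 0.121]], [[0, 0, 0], [0, 0, 0.121]], [[0, 0, 0], [0, 0, 0.121]], [[0, 0, 0], [0, 0, 0.121]], [[0, 0, 0], [0, 0, 0.121]], [[0, 0, 0], [0, 0, 0.121]], [[0, 0, 0], [0, 0, 0.121]]]}}

```text
t: 36.5
tool_pos: [0.51, 0.1109, 0.4178]
orientation: [-3.074, -0.637, 0.009]
force: [-0.1, -0.1, -0.1]
opening: 0.056
gripper_force: 0.0
```

{"fn": "apply_moves", "kwargs": {"series": [[[0, 0, 0], [0, 0, 0.121]], [[0, 0, 0], [0, 0, 0.121]], [[0, 0, 0], [0, 0, 0.121]], [[0, 0, 0], [0, 0, 0.121]], [[0, 0, 0], [0, 0, 0]]]}}

```text
t: 36.92
tool_pos: [0.51, 0.1109, 0.4178]
orientation: [-3.138, 0.118, 0.009]
force: [0.2, -0.2, 0.1]
opening: 0.0559
gripper_force: 0.0
```

```bash
cat >> h.py <<'E'
def post():
    p,d,c=cam('top');W=pts(d,c);hsv=cv2.cvtColor(p,cv2.COLOR_BGR2HSV).astype(int)
    b=(hsv[...,0]>95)&(hsv[...,0]<130)&(hsv[...,1]>150)&(W[...,2]>.09)&(W[...,2]<.11)
    q=np.array([ray(u,v,.099,c)[:2] for v,u in np.argwhere(b)]); print('post',q.mean(0) if len(q) else None, b.sum()); return p,W,hsv
E
python3 - <<'E'
from h import *
p,W,hsv=post()
m=(W[...,2]>.11)&(W[...,2]<.14)&(abs(W[...,0]-.51)<.06)&(abs(W[...,1]-.11)<.06); print('handle top',m.sum(),np.median(W[m],0) if m.any() else '')
go([.505,-.3338,.24],-4.4)
E
```

```text
post [ 0.50496055 -0.33384096] 87
handle top 0 
t 36.97 tcp [0.51   0.1108 0.4177] op 0.0559 F [ 0.6  0.3 -0.1] gf 0.0
turn(tool now) [-0.0011  0.006   0.0093] shift mm in tool now [ 25.1 444.   10.1] in target axes [ 29.1 443.7  10.7]
```

{"fn": "apply_moves", "kwargs": {"series": [[[2.1, 37, 0], [0, 0.006, 0.009]], [[2.4, 37, 0], [0, 0, 0]], [[2.4, 37, 0], [0, 0, 0]], [[2.4, 37, 0], [0, 0, 0]], [[2.4, 37, 0], [0, 0, 0]], [[2.4, 37, 0], [0, 0, 0]], [[2.4, 37, 0], [0, 0, 0]], [[2.4, 37, 0], [0, 0, 0]], [[2.4, 37, 0], [0, 0, 0]], [[2.4, 37, 0], [0, 0, 0]], [[2.4, 37, 0], [0, 0, 0]], [[2.4, 36.7, 0], [0, 0, 0]]], "claw": 0.6}}

```text
t: 37.97
tool_pos: [0.5036, -0.3356, 0.4171]
orientation: [-3.139, 0.115, -0.0]
force: [0.8, -0.6, 0.2]
opening: 0.0558
gripper_force: 0.0
```

{"fn": "apply_moves", "kwargs": {"series": [[[0, 0, 0], [0, 0, 0]], [[0, 0, 0], [0, 0, 0]]]}}

```text
t: 38.13
tool_pos: [0.5035, -0.3356, 0.4164]
orientation: [-3.138, 0.121, 0.002]
force: [0.6, 0.2, 0.3]
opening: 0.0558
gripper_force: 0.0
```

```bash
python3 - <<'E'
from h import *
p,W,hsv=post(); np.save('W.npy',W); cv2.imwrite('pics/fin1.png',p)
m=(W[...,2]>.11)&(W[...,2]<.14)&(abs(W[...,0]-.51)<.06)&(abs(W[...,1]-.11)<.06); print('handle top',m.sum(),np.median(W[m],0) if m.any() else '')
go([.505,-.3338,.082],-4.4)
E
```

```text
post None 0
handle top 103 [0.50664696 0.1121928  0.13069391]
t 38.18 tcp [ 0.5038 -0.3342  0.4166] op 0.0557 F [-0.5  1.  -0.4] gf 0.0
turn(tool now) [-0.0018  0.0008  0.0002] shift mm in tool now [  1.3  -0.2 167.6] in target axes [  1.2  -0.5 167.6]
```

{"fn": "apply_moves", "kwargs": {"series": [[[1.2, 0, 32], [0, 0, 0]], [[0, 0, 35], [0, 0, 0]], [[0, 0, 35], [0, 0, 0]], [[0, 0, 28], [0, 0, 0]], [[0, 0, 20], [0, 0, 0]], [[0, 0, 12], [0, 0, 0]], [[0, 0, 5], [0, 0, 0]], [[0, 0, 0], [0, 0, 0]]]}}

```text
t: 38.85
tool_pos: [0.5053, -0.3326, 0.2494]
orientation: [-3.137, 0.12, 0.002]
force: [0.5, 0.4, 1.0]
opening: 0.0558
gripper_force: 0.0
```

{"fn": "apply_moves", "kwargs": {"series": [[[0, 0, 0], [0, 0, 0]], [[0, 0, 0], [0, 0, 0]], [[0, 0, 0], [0, 0, 0]], [[0, 0, 0], [0, 0, 0]], [[0, 0, 0], [0, 0, 0]], [[0, 0, 0], [0, 0, 0]], [[0, 0, 0], [0, 0, 0]], [[0, 0, 0], [0, 0, 0]], [[0, 0, 0], [0, 0, 0]]], "claw": 0, "newtons": 40}}

```text
t: 39.6
tool_pos: [0.5051, -0.3354, 0.2506]
orientation: [3.136, -0.124, 0.002]
force: [-0.1, -10.2, -1.3]
opening: 0.0197
gripper_force: 40.0
```

{"fn": "apply_moves", "kwargs": {"series": [[[-3, 0, 0], [0, 0, 0]], [[-5, 0, 0], [0, 0, 0]], [[-6, 0, 0], [0, 0, 0]], [[-7, 0, 0], [0, 0, 0]], [[-7, 0, 0], [0, 0, 0]], [[-7, 0, 0], [0, 0, 0]], [[-7, 0, 0], [0, 0, 0]], [[-7, 0, 0], [0, 0, 0]], [[-7, 0, 0], [0, 0, 0]], [[-7, 0, 0], [0, 0, 0]], [[-5, 0, 0], [0, 0, 0]], [[0, 0, 0], [0, 0, 0]]]}}

```text
t: 40.6
tool_pos: [0.4374, -0.3301, 0.2506]
orientation: [3.135, -0.124, 0.005]
force: [3.6, -13.1, -6.4]
opening: 0.0201
gripper_force: 40.0
```

{"fn": "apply_moves", "kwargs": {"series": [[[-3, 0, 0], [0, 0, 0]], [[-3, 0, 0], [0, 0, 0]], [[-2, 0, 0], [0, 0, 0]], [[0, 0, 0], [0, 0, 0]]]}}

```text
t: 40.93
tool_pos: [0.4298, -0.3295, 0.2506]
orientation: [3.135, -0.124, 0.005]
force: [4.9, -12.0, -8.1]
opening: 0.0199
gripper_force: 40.0
```

{"fn": "apply_moves", "kwargs": {"series": [[[-2, 0, 0], [0, 0, 0]], [[-2, 0, 0], [0, 0, 0]], [[0, 0, 0], [0, 0, 0]]]}}

```text
t: 41.18
tool_pos: [0.4259, -0.3292, 0.2506]
orientation: [3.135, -0.124, 0.005]
force: [5.7, -12.9, -8.2]
opening: 0.0195
gripper_force: 40.0
```

{"fn": "apply_moves", "kwargs": {"series": [[[-2, 0, 0], [0, 0, 0]], [[-2, 0, 0], [0, 0, 0]], [[0, 0, 0], [0, 0, 0]]]}}

```text
t: 41.43
tool_pos: [0.4225, -0.3289, 0.2507]
orientation: [3.135, -0.124, 0.008]
force: [11.7, -13.2, -13.0]
opening: 0.0194
gripper_force: 40.0
```

{"fn": "apply_moves", "kwargs": {"series": [[[-2, 0, 0], [0, 0, 0]], [[-1, 0, 0], [0, 0, 0]], [[0, 0, 0], [0, 0, 0]]]}}

```text
t: 41.68
tool_pos: [0.4212, -0.3286, 0.2507]
orientation: [3.134, -0.123, 0.016]
force: [26.1, -15.4, -23.3]
opening: 0.0197
gripper_force: 40.0
```

The stop is reached, as the force has risen to 26 N. Ease off, release and retreat.

{"fn": "apply_moves", "kwargs": {"series": [[[2.5, 0, 0], [0, 0, 0]], [[0, 0, 0], [0, 0, 0]]]}}

```text
t: 41.85
tool_pos: [0.4224, -0.3288, 0.2507]
orientation: [3.135, -0.123, 0.008]
force: [11.9, -13.9, -12.8]
opening: 0.0198
gripper_force: 40.0
```

{"fn": "apply_moves", "kwargs": {"series": [[[0, 0, 0], [0, 0, 0]], [[0, 0, 0], [0, 0, 0]], [[0, 0, 0], [0, 0, 0]], [[0, 0, 0], [0, 0, 0]], [[0, 0, 0], [0, 0, 0]], [[0, 0, -10], [0, 0, 0]], [[0, 0, -25], [0, 0, 0]], [[0, 0, -35], [0, 0, 0]], [[0, 0, -35], [0, 0, 0]], [[0, 0, -35], [0, 0, 0]], [[0, 0, -20], [0, 0, 0]]], "claw": 0.8}}

```text
t: 42.77
tool_pos: [0.4212, -0.3273, 0.4155]
orientation: [3.136, -0.123, 0.006]
force: [0.4, -1.1, 0.1]
opening: 0.0746
gripper_force: 0.0
```

{"fn": "apply_moves", "kwargs": {"series": [[[-15, 25, 0], [0, 0, 0]], [[-20, 30, 0], [0, 0, 0]], [[-20, 30, 0], [0, 0, 0]], [[-20, 30, 0], [0, 0, 0]], [[-20, 30, 0], [0, 0, 0]], [[-20, 30, 0], [0, 0, 0]], [[0, 0, 0], [0, 0, 0]], [[0, 0, 0], [0, 0, 0]]]}}

```text
t: 43.43
tool_pos: [0.2912, -0.4937, 0.4102]
orientation: [-3.138, 0.128, 0.0]
force: [-0.4, -0.1, -0.1]
opening: 0.0746
gripper_force: 0.0
```

```bash
python3 - <<'E'
from h import *
print(robot.read_state()['tool_pos'])
p,W,hsv=post(); cv2.imwrite('pics/fin.png',p)
m=(W[...,2]>.11)&(W[...,2]<.14)&(abs(W[...,0]-.51)<.06)&(abs(W[...,1]-.11)<.06); print('handle top',m.sum(),np.median(W[m],0))
m=(abs(W[...,2]-.105)<.008)&(abs(W[...,0]-.5865)<.07)&(abs(W[...,1]+.34)<.06); q=W[m][:,:2].astype(np.float32)*1000; print('rim',m.sum(),cv2.minEnclosingCircle(q))
nm=((hsv[...,0]<15)&(hsv[...,1]>110)&(hsv[...,2]>50)); b=nm&(abs(W[...,0]-.5865)<.05)&(abs(W[...,1]+.345)<.05); print('nut px in glass',b.sum())
D=np.load('top0.npz'); print('bystander diff', [int(cv2.absdiff(p,D['p'])[v0:v1,u0:u1].mean()) for u0,u1,v0,v1 in ((230,275,130,178),(282,312,130,168),(318,350,115,158))])
tray(p,*(robot.read_camera('top')[1],robot.calibration('top')))
E
```

```text
[ 0.29119297 -0.4936804   0.41024163]
post [ 0.42429997 -0.32783923] 86
handle top 100 [0.50726501 0.11219387 0.12998846]
rim 214 ((586.5208740234375, -341.69683837890625), 40.71599197387695)
nut px in glass 263
bystander diff [0, 0, 0]
tray c 564.9 -96.1 size 86 183 x-heading 96.8
```

```bash
python3 -c "
from plant import robot
print(robot.close_job())"
```

```text
the job is handed in; nothing more can be done
None
```

I handed the job in at about 43 s: all five nuts are in the glass on the holder, the jaw is back at its stop, the scoop stands on the trivet, and the bystanders are unmoved; the verdict was not shown to me.

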